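Hang the coupon hangers from their case on the drop-flap pegs and put the tape away

TASK

Push the lid of the grey case back until it stays open by itself, then hang each hanger that is in the case on the peg of its own colour, pushed in past the gravity flap so that the flap drops down behind it and hangs straight again. Lay the roll of tape flat on the foam deck inside the case and then shut the lid fully. Leave the conical flask and the wash bottle standing.

Things in the scene. Friction and masses are not known exactly. Their poses are not given: they have to be found in the camera images.
- case: Fixed grey plastic case, 130 mm (x) by 250 mm (y), origin under its centre, front at -x. Walls 5 mm, rim 85 mm above the bench. Its left part (+y) holds the hangers upright in three slots 10 mm wide, 50 mm deep, 35 mm apart along y, slot floors 10 mm above the bench; foam deck all round them, 60 mm above the bench.
- lid (a joint): Lid angle in rad: 0 shut, 1.75 fully open against a stop. The lid is a grey plastic shell, 130 x 250 mm and 90 mm deep, 0.4 kg, free hinge along the case's far rim. Below about 0.85 rad it falls shut, beyond that it falls open and stays there, its top edge then 215 mm above the bench just behind the hinge line.
- lid_hinge (a point): Middle of the lid's hinge line, on the far rim of the case, 85 mm above the bench; y lies along the hinge line, x points away from the case's front, z up. It does not turn with the lid.
- lid_knob (a point): Centre of the black grab bar on the lid's top near its front edge: round, 18 mm thick, 30 mm long (along y, parallel to the hinge line), on a 10 x 16 mm stem, 24 mm above the lid's top. Lid shut: 115 mm in front of the hinge line and 114 mm above it; it turns with the lid. Pinched at its ends it can turn between the fingers.
- case_deck (a point): Middle of the free black foam deck in the right part of the case, 60 mm above the bench; axes as the case. The deck is clear 70 mm to its right (case wall) and to its left (first hanger slot), 60 mm before and behind; the rim stands 25 mm above the deck.
- tape_roll_center (a point): Centre of the loose roll of labelling tape, lying flat, 60 mm across, 19 mm high, z along its axis.
- rack: Fixed rack: a white upright board 220 mm wide (y), its top 198 mm above the bench, three level pegs 75 mm apart sticking out 90 mm towards the robot (-x). Origin at bench level on the board's front face, x into the board. Pegs are steel, 14 mm thick, tops 160 mm above the bench.
- hanger_red_handle (a point): The red coupon hanger (may be absent): loose steel plate, 150 mm tall, 60 mm wide (y), 8 mm thick (x), 0.12 kg, with an upright red handle block on top, 20 mm (y) by 14 mm (x), from 111 to 150 mm above its foot. This point is on the handle's centre line, 127 mm above the foot. In the case it stands upright, its y axis along the case's x axis; either way round is the same.
- hanger_red_eye (a point): Peak of the roof of the red hanger's eye, 27 mm below its handle point, 100 mm above its foot; z up along the hanger, x through the eye. The eye is a window 44 mm wide from 50 mm above the foot to 86 mm at its sides and 100 mm at the peak; the solid plate lies below.
- peg_red (a point): Point on the top line of the peg with the red disc and red tip ring, 35 mm in front of the board, 55 mm from the tip; x points into the board along the peg, z up.
- flap_red (a joint): Angle (rad) of the gravity flap of the red peg: 0 hanging down, up to 1.45 as its end swings to the board, never outwards. A 12 x 4 mm, 25 g brass tongue hinged on the peg's centre line 75 mm from the board, 53 mm long. An eye going in pushes it up; with the eye's peak 6 mm above the peg's top it drops behind the hanger once the hanger is 29 mm from the board.
- hanger_yellow_handle (a point): The yellow coupon hanger (may be absent): loose steel plate, 150 mm tall, 60 mm wide (y), 8 mm thick (x), 0.12 kg, with an upright yellow handle block on top, 20 mm (y) by 14 mm (x), from 111 to 150 mm above its foot. This point is on the handle's centre line, 127 mm above the foot. In the case it stands upright, its y axis along the case's x axis; either way round is the same.
- hanger_yellow_eye (a point): Peak of the roof of the yellow hanger's eye, 27 mm below its handle point, 100 mm above its foot; z up along the hanger, x through the eye. The eye is a window 44 mm wide from 50 mm above the foot to 86 mm at its sides and 100 mm at the peak; the solid plate lies below.
- peg_yellow (a point): Point on the top line of the peg with the yellow disc and yellow tip ring, 35 mm in front of the board, 55 mm from the tip; x points into the board along the peg, z up.
- flap_yellow (a joint): Angle (rad) of the gravity flap of the yellow peg: 0 hanging down, up to 1.45 as its end swings to the board, never outwards. A 12 x 4 mm, 25 g brass tongue hinged on the peg's centre line 75 mm from the board, 53 mm long. An eye going in pushes it up; with the eye's peak 6 mm above the peg's top it drops behind the hanger once the hanger is 29 mm from the board.
- hanger_blue_handle (a point): The blue coupon hanger (may be absent): loose steel plate, 150 mm tall, 60 mm wide (y), 8 mm thick (x), 0.12 kg, with an upright blue handle block on top, 20 mm (y) by 14 mm (x), from 111 to 150 mm above its foot. This point is on the handle's centre line, 127 mm above the foot. In the case it stands upright, its y axis along the case's x axis; either way round is the same.
- hanger_blue_eye (a point): Peak of the roof of the blue hanger's eye, 27 mm below its handle point, 100 mm above its foot; z up along the hanger, x through the eye. The eye is a window 44 mm wide from 50 mm above the foot to 86 mm at its sides and 100 mm at the peak; the solid plate lies below.
- peg_blue (a point): Point on the top line of the peg with the blue disc and blue tip ring, 35 mm in front of the board, 55 mm from the tip; x points into the board along the peg, z up.
- flap_blue (a joint): Angle (rad) of the gravity flap of the blue peg: 0 hanging down, up to 1.45 as its end swings to the board, never outwards. A 12 x 4 mm, 25 g brass tongue hinged on the peg's centre line 75 mm from the board, 53 mm long. An eye going in pushes it up; with the eye's peak 6 mm above the peg's top it drops behind the hanger once the hanger is 29 mm from the board.
- flask_center (a point): Conical flask with blue content, 70 x 125 mm, a bystander to the right of the case; point 60 mm above its base.
- wash_bottle_center (a point): White wash bottle with red cap, 82 x 92 x 217 mm, a bystander to the right; point 100 mm above its base.
Things that resemble listed ones, but are neither listed nor needed, are in the scene too. Leave any blue or red look-alike of the part that bears tape_roll_center alone.

How it is judged:
On the way, in this order (a step that is already met when the one before it is completed fails the run):
1. the lid stands open (value of joint lid above 1.5 rad), for 0.3 s.
2. every hanger present hangs on the peg of its colour behind its dropped flap (x of hanger_red_eye in the frame of peg_red between -0.033 and 0.035 m and y of hanger_red_eye in the frame of peg_red between -0.012 and 0.012 m and z of hanger_red_eye in the frame of peg_red between -0.006 and 0.008 m and angle between each of hanger_red_eye, hanger_yellow_eye, hanger_blue_eye's own z axis and vertical below 0.3 rad and value of joint each of flap_red, flap_yellow, flap_blue below 0.15 rad and x of hanger_yellow_eye in the frame of peg_yellow between -0.033 and 0.035 m and y of hanger_yellow_eye in the frame of peg_yellow between -0.012 and 0.012 m and z of hanger_yellow_eye in the frame of peg_yellow between -0.006 and 0.008 m and x of hanger_blue_eye in the frame of peg_blue between -0.033 and 0.035 m and y of hanger_blue_eye in the frame of peg_blue between -0.012 and 0.012 m and z of hanger_blue_eye in the frame of peg_blue between -0.006 and 0.008 m), for 0.2 s.
3. the lid is shut over the roll of tape (x of tape_roll_center in the frame of case_deck between -0.04 and 0.04 m and y of tape_roll_center in the frame of case_deck between -0.045 and 0.15 m and z of tape_roll_center in the frame of case_deck between 0 and 0.018 m and angle between tape_roll_center's own z axis and vertical below 0.15 rad and value of joint lid below 0.05 rad), for 0.2 s.
At the end, for the whole second after the job is handed in: Each hanger present: upright (0.3 rad) on its colour's peg, eye peak within 12 mm sideways and -6 to +8 mm of the peg's top, between flap and board, that flap within 0.15 rad of straight down. Tape roll flat (0.15 rad) on the deck inside the case. Lid below 0.05 rad (all of step 2 and all of step 3); the robot touches nothing.
It fails at once if the conical flask or the wash bottle is knocked over (angle between any of flask_center, wash_bottle_center's own z axis and vertical above 0.5 rad).
Of hanger_red, hanger_yellow, hanger_blue only 2 to 3 are there at a start; the rules pass over those that are not, and their reading is None.
At some moment in a run one of tape_roll may be knocked a few centimetres aside while the robot is not near it.
It also fails if it takes over 208 s, if anything falls off the work surface, if the arm or the gripper's body presses on something with over 40 N, if the wrist force passes 120 N, or if a joint passes its speed limit or range.

ROBOT

A 6-joint arm with a two-finger parallel gripper is mounted at the origin on a cart in front of the work surface, level with it; the furniture and walls round the work are solid. World frame = base frame: x ahead of the robot, y to its left, z up, the work surface at z = 0. Lengths are in m, angles in rad, forces in N, time in s.
With the tool pointing down it reaches from about 0.375 to 0.9 m from the base axis. Payload 3.1 kg.
Tool frame: the origin (TCP) lies where the fingers leave the gripper's body, on its centre line; the fingertips stand 70 mm ahead of it and the grasp point (between the pads) lies 51 mm ahead of it; z points along the fingers, y is the line along which they close (so a half turn about z gives the same grasp; the last joint's range is limited). The gripper opens to 87 mm and grips with 3 to 60 N. Pads are 19 mm wide; open, the fingers measure 117 mm over their backs; the gripper's body (75 mm by 190 mm) begins 51 mm behind the grasp point.
Start: joints at [-1.431, 0.527, 1.433, -0, 1.181, -0.178], TCP at [0.195, -0.594, 0.292] pointing down, gripper open.
Joint ranges: [-3.08, 3.08], [-0.75, 2.2], [0.22, 2.44], [-1.43, 4.57], [0, 2.65], [-2.85, 2.85]. Speed limits (rad/s): [2.79, 2.79, 3.14, 3.14, 3.14, 3.14].

INTERFACE

Orientations are given as a unit quaternion [x, y, z, w].
In Python, from rig import robot gives the robot as it stands.
- The arm moves only by the tool send_rows, never from a script. Its argument "deltas" is text: rows parted by semicolons, each of 7 numbers parted by spaces: the shift along the tool's x, y, z in mm, then the turn, a rotation vector about the tool's x, y, z in degrees, then the opening, from 0 (shut) to 1 (fully open). A call has 1 to 10 rows; each row shifts and turns the commanded pose from where the row before left it, along the tool's axes as they then stand; what a row does not reach is not made up. A row lasts 1/8 s, in which the tool goes at most 62.5 mm and 10.7 degrees, less where a joint would pass 70% of its speed; a pose out of reach is approached as far as the arm can. A call is refused whole if a number of a shift passes 62.5 or a number of a turn 10.7, either way. A call with a gripper value outside its range is refused whole. The fingers move at their own pace and stop on an object; "newtons" is the grip in N (left out, the last holds). Time passes only in rows, so rows that do not move let the fingers close. It gives the time, the measured TCP pose, the force, the opening and the grip force at its end, in the units of the state.
- robot.get_obs(): the state, without advancing time (a new reading comes with each control period).
- robot.camera(name): name is "side" or "top"; returns a dict with "image" (384x512x3 uint8, red, green, blue), "depth" (384x512 float32, m along the optical axis (not along the pixel's ray), 0 where there is no reading), "fovy" (degrees; the focal length in pixels is half the picture's height over the tangent of half this angle, whatever the lens; pixels are square), "cx", "cy" (the principal point, pixels), "k1" (the pictures are not rectified: a ray, as slopes to the right and down, at radius r is drawn at 1 + k1 r^2 times it, then the intrinsics apply), "rvec" (rotation vector, rad) and "tvec" (3), from world to camera coordinates, as OpenCV has them. Camera axes: x right, y down, z forward; pixel columns grow to the right and rows downward; lengths in m; the calibration is good to about 2 mm. A picture is of the moment at which its call begins.
- robot.hand_in(): hands the job in; it is judged then, once.
Trained networks look in the newest picture that a camera, given by its name, has taken for a name from the list of things; names that differ only in an ending like _2 or _b are one class to them, and where a whole thing is asked for, a point or a joint stands for the part that bears it (a point fixed in the world has none). Each returns a list of dicts, best first, with "p" (0 to 1); they miss things now and then, are a little off and sometimes report something else, mostly with a low value. They report only what shows in the picture. A call takes as long as a camera call. They do not tell look-alikes from the thing itself.
- robot.find_in(camera, thing): "box" ([left, top, right, bottom] in pixels, round what is visible of it).
- robot.cut_out(camera, thing): "region" (384x512 bool, what is visible of it) and "box" ([left, top, right, bottom] in pixels, round what is visible of it).
The state is a dict: "time": time; "q": joint angles; "joint_velocities": joint speeds; "joint_torque": joint torques, N m; "position": TCP position; "tool_rot": TCP orientation; "ft_force": force on the tool from outside, world axes, zero at the start; "moment": the same for the moment, N m; "grip_width": finger opening in m; "grip_force": force on a finger pad.
Only numpy, scipy, OpenCV 4.12 (cv2) and the standard library are available. Lean on these libraries where they do the work, as an engineer would, in place of code of your own. Each camera call takes 0.05 s, during which the arm holds its last target. There are 200 camera calls.

## Working session

There is one attempt and no reset: what is moved stays moved. The work goes in short steps, Python scripts to look and compute and a tool call to move; the robot and the scene stay as the last step left them, time stands still between calls to the robot, and variables do not carry over. Pictures are saved under pics/ and viewed, at most 14 in all, crops included, and the job is handed in when it is done.

Besides the shell and the picture viewer there is one more tool, called after ">>>" by a JSON object that holds its "fn" and its "kwargs". send_rows: Moves the arm, as the interface text tells. Its arguments: {"type":"object","properties":{"deltas":{"type":"string"},"newtons":{"type":"number"}},"required":["deltas"]}

```bash
ls; mkdir -p pics; cat > h.py <<'E'
import numpy as np, cv2
from scipy.spatial.transform import Rotation as R
from rig import robot
def cam(n):
    c=robot.camera(n); c['f']=192/np.tan(np.radians(c['fovy'])/2); c['R']=R.from_rotvec(np.ravel(c['rvec'])).as_matrix(); c['t']=np.ravel(c['tvec']); return c
def K(c): return np.array([[c['f'],0,c['cx']],[0,c['f'],c['cy']],[0,0,1.]]), np.array([c['k1'],0,0,0,0.])
def cloud(c):
    v,u=np.mgrid[:384,:512]; k,d=K(c)
    p=cv2.undistortPoints(np.stack([u,v],-1).reshape(-1,1,2).astype(np.float64),k,d).reshape(384,512,2)
    z=c['depth'].astype(float); P=np.dstack([p*z[...,None],z])
    W=(P-c['t'])@c['R']; W[z==0]=np.nan; return W
def save(c,name,crop=None,s=1):
    im=c['image']
    if crop: im=im[crop[1]:crop[3],crop[0]:crop[2]]
    cv2.imwrite('pics/'+name,cv2.resize(im[...,::-1],None,fx=s,fy=s,interpolation=cv2.INTER_CUBIC))
def st():
    o=robot.get_obs(); print(o['time'],np.round(o['position'],4),np.round(R.from_quat(o['tool_rot']).as_matrix(),3).tolist(),np.round(o['q'],3),o['grip_width']); return o
E
python3 - <<'E'
from h import *
st()
for n in ['side','top']:
    c=cam(n); save(c,n+'0.png',s=1.5)
    np.save(n+'W.npy',cloud(c)); print(n,'campos',-c['R'].T@c['t'])
    for t in ['case','lid','lid_knob','tape_roll_center','rack','hanger_red_handle','hanger_yellow_handle','hanger_blue_handle','peg_red','peg_yellow','peg_blue','flask_center','wash_bottle_center']:
        try: print(t,[(np.round(d['box']).astype(int).tolist(),round(d['p'],2)) for d in robot.find_in(n,t)][:4])
        except Exception as e: print(t,e)
E
```

```text
pics
0.0 [ 0.1952 -0.5931  0.2913] [[0.95, 0.312, -0.0], [0.312, -0.95, 0.002], [0.0, -0.002, -1.0]] [-1.432  0.528  1.434 -0.     1.181 -0.178] 0.08737079876762807
side campos [0.13728759 0.63457704 0.88733845]
case [([251, 162, 302, 265], 0.96)]
lid [([250, 161, 302, 246], 0.58), ([168, 266, 171, 280], 0.27)]
lid_knob [([248, 163, 303, 250], 0.61), ([302, 149, 320, 188], 0.57)]
tape_roll_center [([181, 328, 201, 357], 0.85), ([216, 308, 242, 331], 0.77), ([206, 271, 231, 290], 0.66), ([189, 241, 205, 259], 0.63)]
rack [([108, 213, 188, 327], 0.69), ([167, 268, 172, 280], 0.69), ([151, 292, 158, 305], 0.63)]
hanger_red_handle []
hanger_yellow_handle [([332, 126, 347, 174], 0.39)]
hanger_blue_handle []
peg_red [([105, 213, 190, 327], 0.65), ([250, 160, 305, 266], 0.38)]
peg_yellow [([106, 216, 188, 327], 0.85)]
peg_blue [([106, 216, 186, 326], 0.61)]
flask_center [([301, 149, 320, 188], 0.65)]
wash_bottle_center [([332, 125, 347, 176], 0.92)]
top campos [ 0.43664449 -0.13884804  1.53722807]
case [([227, 157, 318, 233], 0.59)]
lid [([230, 160, 315, 231], 0.96), ([345, 188, 368, 214], 0.39)]
lid_knob [([230, 156, 316, 233], 0.72), ([230, 158, 317, 234], 0.57)]
tape_roll_center [([167, 197, 183, 212], 0.74), ([138, 183, 157, 199], 0.68), ([214, 132, 233, 149], 0.54), ([226, 158, 318, 230], 0.49)]
rack [([123, 123, 200, 166], 0.95)]
hanger_red_handle []
hanger_yellow_handle [([230, 158, 318, 233], 0.62)]
hanger_blue_handle []
peg_red [([124, 120, 202, 165], 0.94), ([228, 161, 320, 232], 0.36), ([223, 155, 317, 230], 0.31)]
peg_yellow [([122, 119, 201, 166], 0.58)]
peg_blue [([123, 121, 204, 168], 0.91)]
flask_center [([344, 189, 368, 210], 0.65)]
wash_bottle_center [([376, 209, 409, 230], 0.96)]
```

View pics/side0.png

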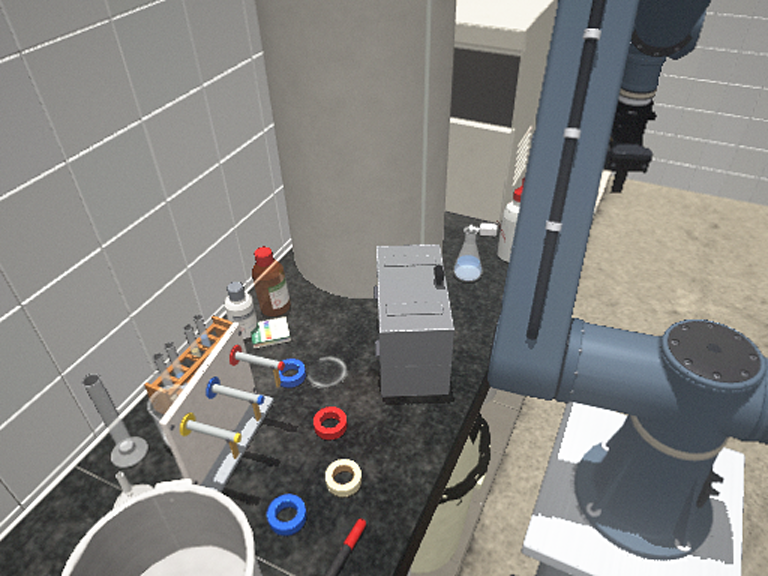

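View pics/top0.png

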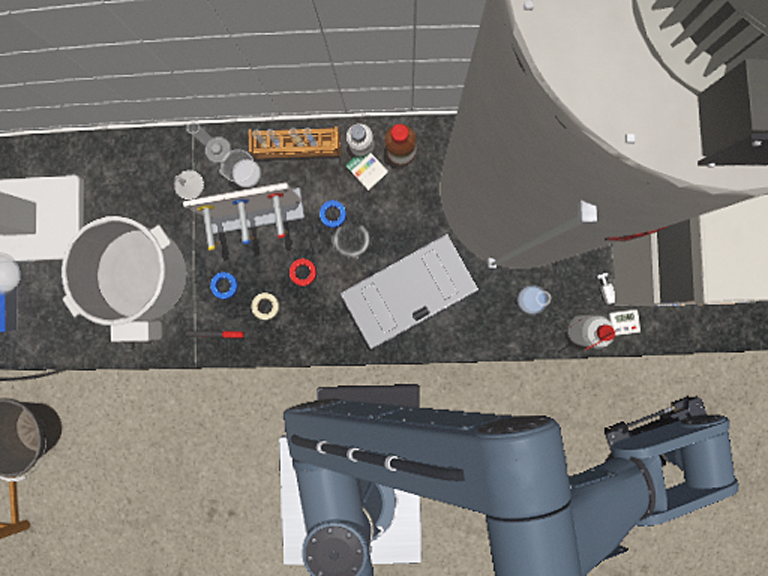

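```bash
python3 - <<'E'
from h import *
T=np.load('topW.npy');S=np.load('sideW.npy')
def fit(P,lab):
    r=cv2.minAreaRect((P[:,:2]*1000).astype(np.float32)); print(lab,len(P),'z',np.round(np.percentile(P[:,2],[5,50,95]),3),'rect',np.round(r[0],1),np.round(r[1],1),round(r[2],2))
p=T[150:240,215:330].reshape(-1,3); p=p[np.isfinite(p[:,0])]
fit(p[(p[:,2]>.16)&(p[:,2]<.185)],'lidtop'); k=p[p[:,2]>.19]; fit(k,'knob')
p=T[110:180,110:210].reshape(-1,3);p=p[np.isfinite(p[:,0])]
fit(p[p[:,2]>.185],'board'); q=p[(p[:,2]>.135)&(p[:,2]<.17)]; fit(q,'pegs'); 
for n,W,bs in [('top',T,[(167,197,183,212),(138,183,157,199),(214,132,233,149)]),('side',S,[(181,328,201,357),(216,308,242,331),(206,271,231,290),(189,241,205,259)])]:
    for b in bs:
        q=W[b[1]-3:b[3]+3,b[0]-3:b[2]+3].reshape(-1,3);q=q[np.isfinite(q[:,0])&(q[:,2]>.006)]
        if len(q)>5: fit(q,(n,b))
for b in [(344,189,368,210),(376,209,409,230)]:
    q=T[b[1]:b[3],b[0]:b[2]].reshape(-1,3);q=q[np.isfinite(q[:,0])&(q[:,2]>.03)];fit(q,b)
E
```

```text
lidtop 3465 z [0.171 0.176 0.181] rect [ 486.9 -174.3] [130.1 314.3] 27.41
knob 301 z [0.2   0.256 0.4  ] rect [ 497.6 -219.3] [ 83.2 202.2] 47.41
board 323 z [0.188 0.197 0.202] rect [676.1 203. ] [ 13.7 217. ] 7.65
pegs 575 z [0.144 0.159 0.167] rect [620.  232.7] [107.2 302.6] 13.48
('top', (167, 197, 183, 212)) 201 z [0.007 0.019 0.024] rect [451.4 190.7] [76.7 61.6] 84.96
('top', (138, 183, 157, 199)) 208 z [0.007 0.019 0.024] rect [498.9 286.2] [74.2 83.6] 2.75
('top', (214, 132, 233, 149)) 199 z [0.007 0.018 0.024] rect [665.9  17.8] [83.5 76.3] 88.33
('side', (181, 328, 201, 357)) 407 z [0.008 0.018 0.021] rect [498.4 275.7] [58.5 60.2] 54.44
('side', (216, 308, 242, 331)) 355 z [0.009 0.017 0.021] rect [448.2 180.3] [58.8 59.8] 18.6
('side', (206, 271, 231, 290)) 296 z [0.008 0.017 0.02 ] rect [523.8  92.3] [57.3 62.5] 30.07
('side', (189, 241, 205, 259)) 221 z [0.008 0.017 0.156] rect [635.   59.5] [ 49.3 148.3] 20.13
(344, 189, 368, 210) 271 z [0.034 0.063 0.124] rect [ 448.2 -420.8] [58.2 55.6] 22.86
(376, 209, 409, 230) 488 z [0.046 0.137 0.187] rect [ 378.4 -531.9] [61.4 78.5] 6.17
```

Side view: the cream tape is at (343,478), red ring at (330,423), blue rings at (287,513) and (291,372), and a clear ring at (326,372). Top view: the case lid is around (410,292) with the knob at (420,313), so its front faces lower right. Pegs from left to right are yellow (208,225), blue (243,222) and red (279,215). The cream one is the plain tape; the red and blue rings are look-alikes.

```bash
python3 - <<'E'
from h import *
T=np.load('topW.npy');S=np.load('sideW.npy')
def big(m):
    n,l,s,c=cv2.connectedComponentsWithStats(cv2.morphologyEx(m.astype(np.uint8),cv2.MORPH_OPEN,np.ones((3,3)))); return l==1+np.argmax(s[1:,4])
z=T[...,2]; m=np.zeros(z.shape,bool); m[150:240,215:330]=1
p=T[big(m&(z>.165)&(z<.19))]; r=cv2.minAreaRect((p[:,:2]*1000).astype(np.float32)); print('lid',r,np.median(p[:,2]))
ang=np.radians(r[2] if r[2]<45 else r[2]-90)
c=np.array(r[0])/1000; ex=np.array([np.cos(ang),np.sin(ang)]); ey=np.array([-ex[1],ex[0]])
q=T.reshape(-1,3); q=q[np.isfinite(q[:,0])]; a=(q[:,:2]-c)@ex; b=(q[:,:2]-c)@ey
k=(abs(a+.05)<.03)&(abs(b)<.04)&(q[:,2]>.19)&(q[:,2]<.22); print('knob a,b,z',np.median(a[k]),np.median(b[k]),q[k,2].max(),k.sum(),'world',c+np.median(a[k])*ex+np.median(b[k])*ey)
S2=S.reshape(-1,3);S2=S2[np.isfinite(S2[:,0])]; a2=(S2[:,:2]-c)@ex;b2=(S2[:,:2]-c)@ey
k=(abs(a2)<.08)&(abs(b2)<.15)&(S2[:,2]>.168)&(S2[:,2]<.182); print('side lid ext a',np.percentile(a2[k],[1,99]),'b',np.percentile(b2[k],[1,99]),'z',np.median(S2[k,2]))
# board
m=np.zeros(z.shape,bool); m[100:180,100:215]=1
for n,W in (('top',T),('side',S)):
    w=W.reshape(-1,3);w=w[np.isfinite(w[:,0])]
    e=w[(abs(w[:,0]-.676)<.05)&(abs(w[:,1]-.2)<.12)&(w[:,2]>.188)&(w[:,2]<.205)]
    cc,v=e[:,:2].mean(0),np.linalg.svd(e[:,:2]-e[:,:2].mean(0),full_matrices=False)[2][0]; print(n,'board top',cc,len(e),'yaw',np.degrees(np.arctan2(-v[0]*np.sign(v[1]),abs(v[1]))), 'ext',np.percentile((e[:,:2]-cc)@v,[1,99]))
    ya=np.radians(7.65); bx=np.array([np.cos(ya),np.sin(ya)]);by=np.array([-bx[1],bx[0]])
    bc=np.array([.676,.203]); A=(w[:,:2]-bc)@bx;B=(w[:,:2]-bc)@by
    kk=(A>-.12)&(A<-.015)&(abs(B)<.12)&(w[:,2]>.145)&(w[:,2]<.17)
    for y0 in (.075,0,-.075):
        s=kk&(abs(B-y0)<.025); l=np.polyfit(A[s],B[s],1); print('peg',y0,s.sum(),'A',np.percentile(A[s],[2,98]),'B@-.05',np.polyval(l,-.05),'slope',l[0],'z',np.percentile(w[s,2],[50,95]))
    # front face
    f=(abs(B)<.09)&(A>-.04)&(A<.04)&(w[:,2]>.06)&(w[:,2]<.14); print('face A med',np.median(A[f]) if f.sum() else None,f.sum())
# obstacles high near lid open / rack
w=np.vstack([q,S2]); 
o=w[(w[:,2]>.15)&(w[:,2]<.35)&(w[:,0]>.5)&(w[:,1]<-.1)&(w[:,1]>-.4)]
h=c+ex*.065; oa=(o[:,:2]-h)@ex;ob=(o[:,:2]-h)@ey
for s in (-.2,-.15,-.1,-.05,0,.05): 
    g=(abs(ob-s)<.025)&(oa>.03); print('pillar ob',s,np.percentile(oa[g],2) if g.sum()>3 else None)
o=w[(w[:,0]>.7)&(w[:,0]<.84)&(abs(w[:,1]-.2)<.2)]; print('behind rack z',np.percentile(o[:,2],[50,90,99,99.9]))
E
```

```text
lid ((472.2986755371094, -146.14532470703125), (130.1390380859375, 250.93443298339844), 27.407180786132812) 0.1757734508503557
knob a,b,z -0.04982387020350857 -0.000245554335842863 0.21343594668218976 62 world [ 0.42818018 -0.1692978 ]
side lid ext a [-0.06679369  0.06039975] b [-0.12020588  0.1260383 ] z 0.17415932015364455
top board top [0.67551638 0.20227529] 307 yaw 7.563601380283228 ext [-0.10753377  0.10693589]
peg 0.075 118 A [-0.09321867 -0.0164983 ] B@-.05 0.0738639842365148 slope 0.022663283077692224 z [0.15865211 0.16463328]
peg 0 120 A [-0.09371116 -0.01802017] B@-.05 -0.002667994075729257 slope 0.011064385653526135 z [0.1592342  0.16455076]
peg -0.075 118 A [-0.09302354 -0.01720239] B@-.05 -0.07563576536380646 slope 0.008586717523078428 z [0.15841178 0.16451477]
face A med -0.005857707646282481 183
side board top [0.67135614 0.21099934] 485 yaw 7.793430366626821 ext [-0.11586295  0.09804174]
peg 0.075 238 A [-0.09704738 -0.01671281] B@-.05 0.0744810543157321 slope 0.003981491277864763 z [0.15719679 0.16000721]
peg 0 205 A [-0.09715121 -0.01665492] B@-.05 0.00012434715373127784 slope 0.004832710021204531 z [0.15676607 0.15969928]
peg -0.075 182 A [-0.09736011 -0.01704615] B@-.05 -0.0745527951194739 slope 0.004808601748478482 z [0.15647369 0.15964698]
face A med -0.0071422065528341525 856
pillar ob -0.2 0.1012340727985737
pillar ob -0.15 0.0320612669889703
pillar ob -0.1 None
pillar ob -0.05 None
pillar ob 0 None
pillar ob 0.05 None
behind rack z [0.00870849 0.10504093 0.18649026 0.19533117]
```

```bash
cat >> h.py <<'E'
def to(pos=None,yaw=None):
    """print tool-axis shift (mm) to TCP target and turn (deg) so tool is vertical with its y axis at world angle yaw (deg, mod 180)"""
    o=robot.get_obs(); M=R.from_quat(o['tool_rot']); p=np.array(o['position'])
    print('t',round(o['time'],2),'p',np.round(p*1000,1),'F',np.round(o['ft_force'],1),'w',round(o['grip_width']*1000,1),'q',np.round(o['q'],2))
    y=M.as_matrix()[:,1]; cy=np.degrees(np.arctan2(y[1],y[0]))
    if yaw is None: yaw=cy
    yaw=cy+(yaw-cy+90)%180-90; a=np.radians(yaw); yy=np.array([np.cos(a),np.sin(a),0]); zz=np.array([0,0,-1.])
    G=R.from_matrix(np.stack([np.cross(yy,zz),yy,zz],1))
    print('yaw',round(cy,2),'turn',np.round((M.inv()*G).as_rotvec(degrees=True),2))
    if pos is not None:
        d=(np.array(pos)-p)*1000; print('shift now-axes',np.round(M.inv().apply(d),1),'after-turn',np.round(G.inv().apply(d),1))
CC=np.array([.4712,-.1453]); CY=np.radians(27.4); cx_=np.array([np.cos(CY),np.sin(CY)]); cy_=np.array([-cx_[1],cx_[0]])
def case(a,b,z): return np.r_[CC+a*cx_+b*cy_,z]
RY=np.radians(7.7); rx=np.array([np.cos(RY),np.sin(RY)]); ry=np.array([-rx[1],rx[0]]); RC=np.array([.676,.203])-.0065*rx
def rack(a,b,z): return np.r_[RC+a*rx+b*ry,z]
E
```

>>> {"fn": "send_rows", "kwargs": {"deltas": "0 0 -40 0 0 0 0.6;0 0 -40 0 0 -9.2 0.6"}}

```text
time: 1.65
position: [0.1952, -0.5935, 0.3726]
tool_rot: [0.971, 0.239, 0.0, -0.001]
ft_force: [0.2, -0.9, 0.3]
grip_width: 0.0746
grip_force: 0.0
```

```bash
python3 -c "
from h import *
to(case(-.05,0,.255+.05),117.4)"
```

```text
t 1.65 p [ 195.2 -593.5  372.6] F [ 0.2 -0.9  0.3] w 74.6 q [-1.43  0.45  1.33  0.    1.36 -0.34]
yaw -62.35 turn [-0.09 -0.03  0.25]
shift now-axes [ 402.4 -269.    68.2] after-turn [ 401.2 -270.9   67.6]
```

>>> {"fn": "send_rows", "kwargs": {"deltas": "45 -30 0 0 0 0 0.6;45 -30 0 0 0 0 0.6;45 -30 0 0 0 0 0.6;45 -30 0 0 0 0 0.6;45 -30 0 0 0 0 0.6;45 -30 0 0 0 0 0.6;45 -30 0 0 0 0 0.6;45 -30 0 0 0 0 0.6;41 -29 30 0 0 0 0.6;0 0 38 0 0 0 0.6"}}

```text
time: 2.9
position: [0.429, -0.1675, 0.3046]
tool_rot: [0.971, 0.24, 0.001, 0.001]
ft_force: [-0.2, -0.4, -0.1]
grip_width: 0.052
grip_force: 0.0
```

```bash
python3 -c "
from h import *
to(case(-.05,0,.253),117.4)
c=cam('side');save(c,'s1.png',(200,100,360,280),3)"
```

```text
t 2.9 p [ 429.  -167.5  304.6] F [-0.2 -0.4 -0.1] w 52.0 q [-0.62  0.29  1.82  0.    1.03  0.47]
yaw -62.27 turn [ 0.16 -0.13  0.33]
shift now-axes [-2.4 -0.4 51.6] after-turn [-2.3 -0.3 51.6]
```

View pics/s1.png

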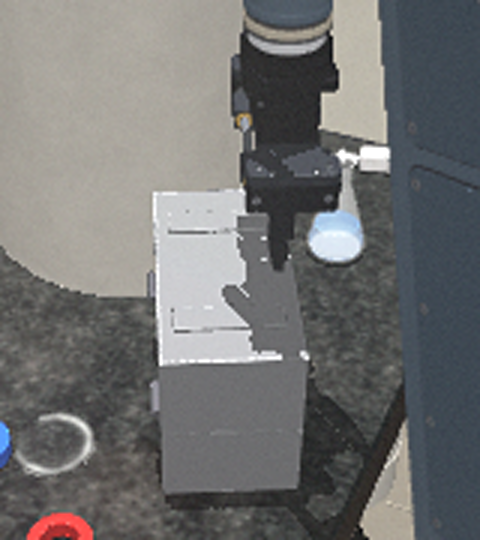

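The gripper is above the lid's front edge at crop (280,230), straddling the knob, and is clear of the flask. Now descend and pinch.

>>> {"fn": "send_rows", "kwargs": {"deltas": "-2 0 26 0 0 0.3 0.6;0 0 25 0 0 0 0.6;0 0 0 0 0 0 0.25;0 0 0 0 0 0 0.25;0 0 0 0 0 0 0.25;0 0 0 0 0 0 0.25", "newtons": 15}}

```text
time: 3.7
position: [0.4258, -0.171, 0.2543]
tool_rot: [0.972, 0.234, 0.0, 0.0]
ft_force: [-1.5, 2.1, 6.9]
grip_width: 0.0298
grip_force: 15.0
```

```bash
python3 -c "
from h import *
to()
R0=162
for d in range(0,100,10):
    f=lambda t:np.array([R0*np.cos(np.radians(135.2-t)),R0*np.sin(np.radians(135.2-t))])
    print(d,np.round(f(d+10)-f(d),1))"
```

```text
t 3.7 p [ 425.8 -171.   254.3] F [-1.5  2.1  6.9] w 29.8 q [-0.63  0.36  1.88  0.    0.9   0.47]
yaw -62.91 turn [ 0.03 -0.05  0.  ]
0 [21.6 18.2]
10 [24.4 14.2]
20 [26.5  9.8]
30 [27.8  5. ]
40 [28.2  0.1]
50 [27.8 -4.8]
60 [26.6 -9.6]
70 [ 24.5 -14. ]
80 [ 21.7 -18.1]
90 [ 18.2 -21.6]
```

>>> {"fn": "send_rows", "kwargs": {"deltas": "10 0 -10 0 0 0 0.25;11.6 0 -8.2 0 0 0 0.25;12 0 -7.4 0 0 0 0.25;12.4 0 -6.8 0 0 0 0.25;13 0 -5.4 0 0 0 0.25;13.5 0 -4.4 0 0 0 0.25;13.8 0 -3 0 0 0 0.25;14 0 -2 0 0 0 0.25;14.1 0 -0.6 0 0 0 0.25;14.1 0 0.5 0 0 0 0.25"}}

```text
time: 4.95
position: [0.5412, -0.1114, 0.3006]
tool_rot: [0.972, 0.234, 0.001, -0.001]
ft_force: [-1.5, 2.9, 3.0]
grip_width: 0.0299
grip_force: 15.0
```

```bash
python3 -c "
from h import *
to()"
```

```text
t 4.95 p [ 541.2 -111.4  300.6] F [-1.5  2.9  3. ] w 29.9 q [-0.41  0.42  1.61  0.    1.12  0.69]
yaw -62.9 turn [-0.07 -0.08 -0.  ]
```

>>> {"fn": "send_rows", "kwargs": {"deltas": "14 0 1.9 0 0 0 0.25;13.8 0 2.9 0 0 0 0.25;13.5 0 4.2 0 0 0 0.25;13.1 0 5.4 0 0 0 0.25;12.5 0 6.5 0 0 0 0.25;12 0 7.5 0 0 0 0.25;11.2 0 8.6 0 0 0 0.25;10.5 0 9.5 0 0 0 0.25;6 0 6 0 0 0 0.25;0 0 0 0 0 0 0.25"}}

```text
time: 6.2
position: [0.6362, -0.0623, 0.2466]
tool_rot: [0.972, 0.234, 0.001, -0.001]
ft_force: [-0.2, 5.5, -0.5]
grip_width: 0.03
grip_force: 15.0
```

>>> {"fn": "send_rows", "kwargs": {"deltas": "0 0 0 0 0 0 0.5;0 0 0 0 0 0 0.5;0 0 0 0 0 0 0.5;0 0 -40 0 0 0 0.4;0 0 -50 0 0 0 0.3;0 0 -50 0 0 0 0.3"}}

```text
time: 6.95
position: [0.6345, -0.0651, 0.3894]
tool_rot: [0.972, 0.234, -0.001, 0.001]
ft_force: [0.6, -1.1, 0.1]
grip_width: 0.0276
grip_force: 0.0
```

```bash
python3 - <<'E'
from h import *
to()
c=cam('side');save(c,'s2.png',(180,80,350,280),3)
c=cam('top');save(c,'t2.png',(200,120,340,250),5)
W=cloud(c); np.save('topW.npy',W)
q=W.reshape(-1,3);k=np.isfinite(q[:,0]);col=c['image'].reshape(-1,3)[k].astype(int);q=q[k]
a=(q[:,:2]-CC)@cx_;b=(q[:,:2]-CC)@cy_
s=(abs(a)<.06)&(abs(b)<.12)&(q[:,2]>.135)&(q[:,2]<.175)
r,g,bl=col.T
for n,m in (('red',(r>g+60)&(r>bl+60)),('yel',(r>bl+60)&(g>bl+50)),('blu',(bl>r+50))):
    k=s&m; print(n,k.sum(),np.median(a[k]),np.median(b[k]),np.percentile(q[k,2],[50,90]) if k.sum() else '')
E
```

```text
t 6.95 p [634.5 -65.1 389.4] F [ 0.6 -1.1  0.1] w 27.6 q [-0.28  0.46  1.28 -0.    1.41  0.82]
yaw -62.95 turn [ 0.06  0.09 -0.  ]
red 28 -0.00044869366882535025 0.09412456024362677 [0.15913528 0.16381569]
yel 27 0.00013735570010363498 0.05838664972487121 [0.16039498 0.16370055]
blu 28 5.155262450883907e-05 0.024236656907291883 [0.15934771 0.16271057]
```

View pics/s2.png

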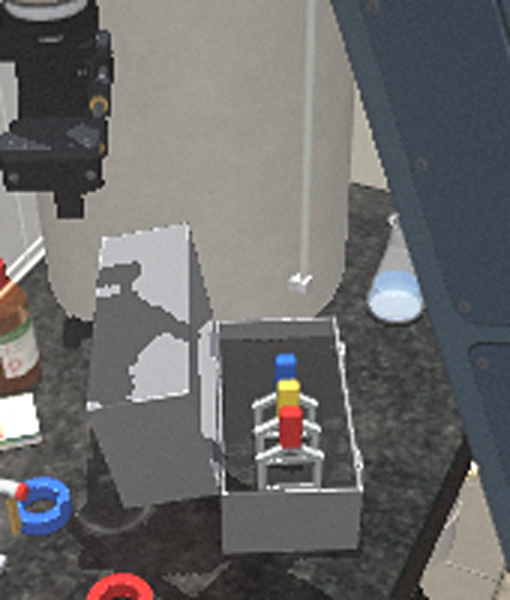

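View pics/t2.png

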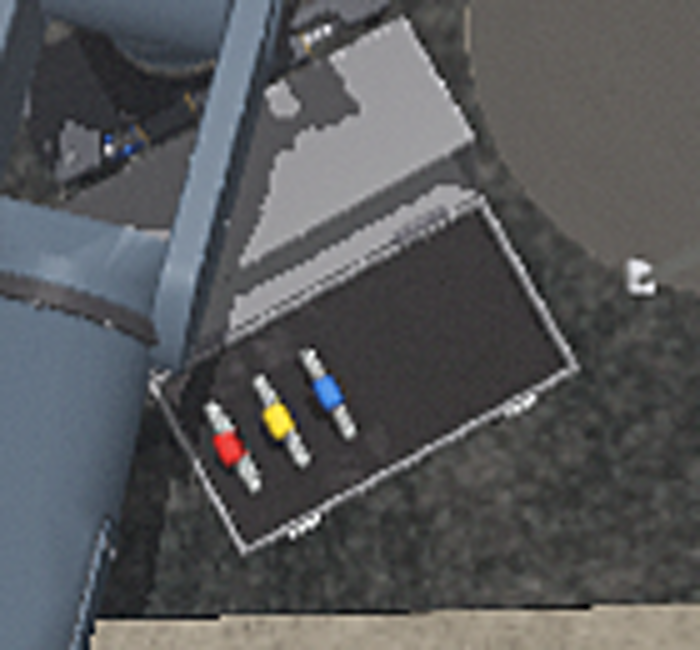

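The lid is fully open. Three hangers are in the case: red (228,447), yellow (278,420) and blue (328,392) in the top crop. Red goes first.

```bash
python3 -c "
from h import *
to(case(0,.094,.25),117.4);to(case(0,.094,.188))"
```

```text
t 7.05 p [637.3 -65.6 395.5] F [0.8 0.1 0.5] w 26.9 q [-0.28  0.45  1.27 -0.    1.41  0.82]
yaw -62.94 turn [ 0.64 -0.55 -0.33]
shift now-axes [-186.1 -100.2  142.7] after-turn [-184.1  -99.7  145.5]
t 7.05 p [637.3 -65.6 395.5] F [0.8 0.1 0.5] w 26.9 q [-0.28  0.45  1.27 -0.    1.41  0.82]
yaw -62.94 turn [ 0.64 -0.55  0.  ]
shift now-axes [-186.7 -100.9  204.7] after-turn [-184.7  -98.6  207.5]
```

>>> {"fn": "send_rows", "kwargs": {"deltas": "-37 -20 5 0 0 0.3 0.25;-37 -20 10 0 0 0 0.25;-37 -20 20 0 0 0 0.25;-37 -20 30 0 0 0 0.25;-37 -19 35 0 0 0 0.25;0 0 30 0 0 0 0.25;0 0 0 0 0 0 0.25"}}

```text
time: 7.92
position: [0.4235, -0.0594, 0.2566]
tool_rot: [0.973, 0.232, -0.002, -0.001]
ft_force: [0.5, -1.0, 0.3]
grip_width: 0.0216
grip_force: 0.0
```

```bash
python3 - <<'E'
from h import *
to(case(0,.094,.188),117.4)
c=cam('top');save(c,'t3.png',(180,160,300,270),6)
E
```

```text
t 7.92 p [423.5 -59.4 256.6] F [ 0.5 -1.   0.3] w 21.6 q [-0.4   0.32  1.94 -0.    0.88  0.7 ]
yaw -63.22 turn [-0.19  0.23 -0.62]
shift now-axes [ 3.2  4.5 68.6] after-turn [ 2.8  4.3 68.6]
```

View pics/t3.png

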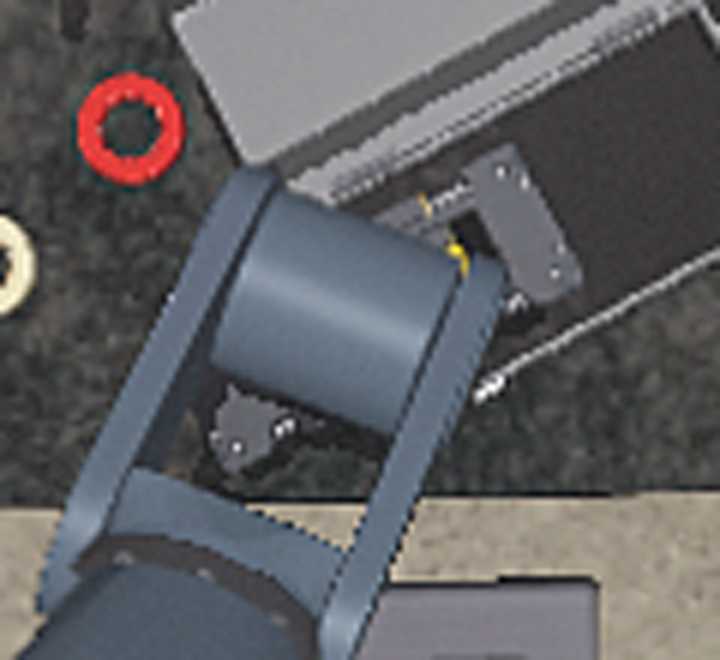

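The top view is blocked by the wrist, so I'm relying on the measured pose.

>>> {"fn": "send_rows", "kwargs": {"deltas": "3 4.4 20 0 0 -0.5 0.26;0 0 0 0 0 0 0.26;0 0 0 0 0 0 0.26"}}

```text
time: 8.35
position: [0.4306, -0.0622, 0.239]
tool_rot: [0.972, 0.236, 0.001, 0.001]
ft_force: [-0.1, -0.1, 0.3]
grip_width: 0.0226
grip_force: 0.0
```

```bash
python3 - <<'E'
from h import *
for i in range(3): to(case(0,.094,.188),117.4); robot.camera('side')
c=cam('side');save(c,'s3.png',(230,130,330,240),6)
E
```

```text
t 8.35 p [430.6 -62.2 239. ] F [-0.1 -0.1  0.3] w 22.6 q [-0.4   0.36  1.95 -0.    0.83  0.69]
yaw -62.68 turn [ 0.09 -0.06 -0.08]
shift now-axes [-2.3 -1.6 51. ] after-turn [-2.2 -1.6 51. ]
t 8.4 p [430.5 -62.1 239. ] F [ 0.4  0.5 -0.1] w 22.6 q [-0.4   0.36  1.95 -0.    0.83  0.69]
yaw -62.68 turn [ 0.09 -0.07 -0.08]
shift now-axes [-2.2 -1.5 51. ] after-turn [-2.1 -1.4 51. ]
t 8.45 p [430.4 -62.1 239. ] F [0.8 0.1 0.2] w 22.5 q [-0.4   0.36  1.95 -0.    0.83  0.69]
yaw -62.68 turn [ 0.09 -0.06 -0.08]
shift now-axes [-2.1 -1.4 51. ] after-turn [-2.  -1.3 51. ]
```

View pics/s3.png

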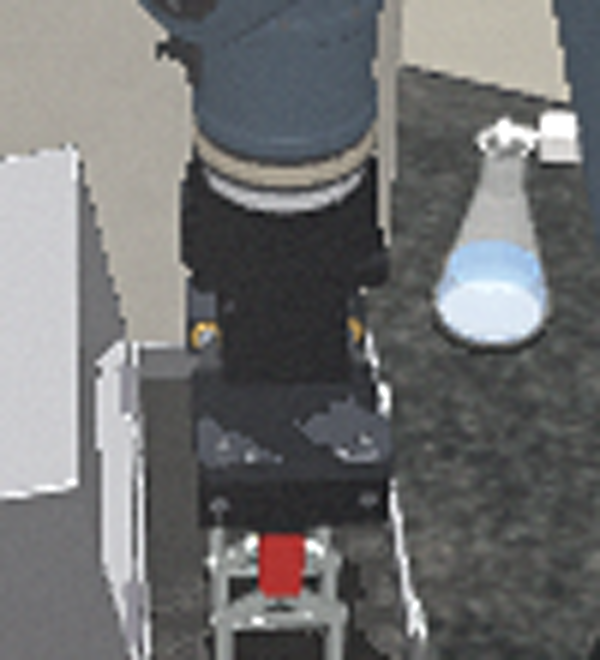

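The tool sits just above the red handle (crop 282,560), centred in this view.

>>> {"fn": "send_rows", "kwargs": {"deltas": "-2 -1.3 0 0 0 0 0.26;0 0 15 0 0 0 0.26;0 0 15 0 0 0 0.26;0 0 15 0 0 0 0.26;0 0 6 0 0 0 0.26;0 0 0 0 0 0 0.26"}}

```text
time: 9.3
position: [0.4274, -0.0617, 0.1869]
tool_rot: [0.972, 0.236, -0.0, -0.0]
ft_force: [0.3, 0.1, -0.4]
grip_width: 0.0224
grip_force: 0.0
```

>>> {"fn": "send_rows", "kwargs": {"deltas": "0 0 0 0 0 0 0.05;0 0 0 0 0 0 0.05;0 0 0 0 0 0 0.05", "newtons": 30}}

```text
time: 9.68
position: [0.4278, -0.0618, 0.1875]
tool_rot: [0.972, 0.236, 0.0, 0.0]
ft_force: [-0.5, -0.2, 2.7]
grip_width: 0.0139
grip_force: 30.0
```

```bash
python3 - <<'E'
from h import *
to(case(0,.094,.188),117.4)
E
```

```text
t 9.68 p [427.8 -61.8 187.5] F [-0.5 -0.2  2.7] w 13.9 q [-0.4   0.46  2.01 -0.    0.67  0.69]
yaw -62.69 turn [ 0.05 -0.04 -0.09]
shift now-axes [ 0.1  0.1 -0.5] after-turn [ 0.1  0.1 -0.5]
```

>>> {"fn": "send_rows", "kwargs": {"deltas": "0 0 -15 0 0 0 0.05;0 0 -25 0 0 0 0.05;0 0 -30 0 0 0 0.05;0 0 -40 0 0 0 0.05;0 0 -40 0 0 0 0.05;0 0 -30 0 0 0 0.05;0 0 0 0 0 0 0.05;0 0 0 0 0 0 0.05"}}

```text
time: 10.68
position: [0.4266, -0.0613, 0.3659]
tool_rot: [0.972, 0.236, -0.001, -0.001]
ft_force: [0.0, 0.3, -2.3]
grip_width: 0.0137
grip_force: 30.0
```

```bash
python3 - <<'E'
from h import *
to(rack(-.145,-.075,.30),7.7)
E
```

```text
t 10.68 p [426.6 -61.3 365.9] F [ 0.   0.3 -2.3] w 13.7 q [-0.4   0.17  1.79 -0.    1.19  0.69]
yaw -62.69 turn [-1.500e-01  1.000e-02 -7.039e+01]
shift now-axes [ 175.1 -100.5   65.8] after-turn [153.5 131.1  65.9]
```

>>> {"fn": "send_rows", "kwargs": {"deltas": "35 -20 0 0 0 0 0.05;35 -20 0 0 0 0 0.05;35 -20 0 0 0 0 0.05;35 -20 0 0 0 0 0.05;35 -20 0 0 0 -10 0.05;0 0 0 0 0 -10 0.05;0 0 0 0 0 -10 0.05;0 0 10 0 0 -10 0.05;0 0 20 0 0 -10 0.05;0 0 20 0 0 -10 0.05"}}

```text
time: 11.92
position: [0.536, 0.1074, 0.3141]
tool_rot: [0.722, 0.692, -0.002, -0.002]
ft_force: [-0.4, -0.6, -1.4]
grip_width: 0.014
grip_force: 30.0
```

>>> {"fn": "send_rows", "kwargs": {"deltas": "0 0 16 0 0 -10.4 0.05;0 0 0 0 0 0 0.05;0 0 0 0 0 0 0.05;0 0 0 0 0 0 0.05"}}

```text
time: 12.42
position: [0.5374, 0.1075, 0.3015]
tool_rot: [0.659, 0.753, 0.0, 0.0]
ft_force: [0.4, 0.6, -0.9]
grip_width: 0.0141
grip_force: 30.0
```

```bash
python3 - <<'E'
from h import *
to(rack(-.145,-.075,.245),7.7)
c=cam('side');save(c,'s4.png',(90,150,290,320),4)
E
```

```text
t 12.43 p [537.4 107.5 301.5] F [ 0.4  0.6 -0.9] w 14.1 q [-0.01  0.41  1.62  0.    1.11 -0.14]
yaw 7.63 turn [ 0.06  0.01 -0.07]
shift now-axes [ 1.1 -1.4 56.5] after-turn [ 1.1 -1.4 56.5]
```

View pics/s4.png

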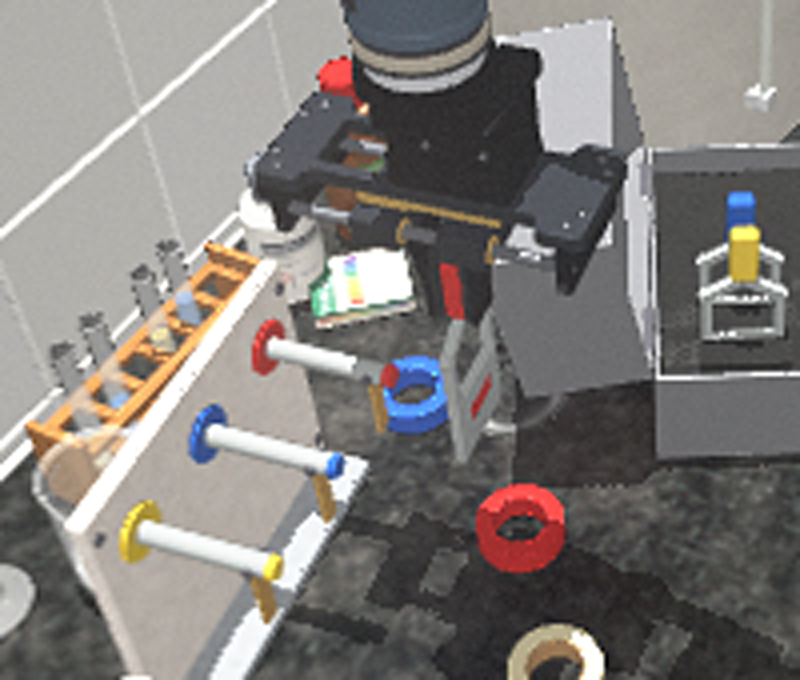

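Red hanger is in the gripper at (465,380), in front of the red peg tip at (390,375); flaps hang down. Lower and insert.

>>> {"fn": "send_rows", "kwargs": {"deltas": "1 -1.4 25 0 0 0 0.05;0 0 25 0 0 0 0.05;0 0 6.5 0 0 0 0.05;0 0 0 0 0 0 0.05;0 0 0 0 0 0 0.05;0 10 0 0 0 0 0.05;0 15 0 0 0 0 0.05;0 15 0 0 0 0 0.05;0 0 0 0 0 0 0.05;0 0 0 0 0 0 0.05"}}

```text
time: 13.72
position: [0.575, 0.1137, 0.2443]
tool_rot: [0.658, 0.753, -0.0, -0.0]
ft_force: [-0.2, 0.1, -2.1]
grip_width: 0.0141
grip_force: 30.0
```

```bash
python3 - <<'E'
from h import *
to(rack(-.027,-.075,.244),7.7)
c=cam('side');save(c,'s5.png',(130,180,240,290),6)
E
```

```text
t 13.72 p [575.  113.7 244.3] F [-0.2  0.1 -2.1] w 14.1 q [ 0.    0.53  1.58 -0.    1.03 -0.13]
yaw 7.71 turn [-0.05 -0.01  0.01]
shift now-axes [-0.  78.5  0.3] after-turn [ 0.  78.5  0.3]
```

View pics/s5.png

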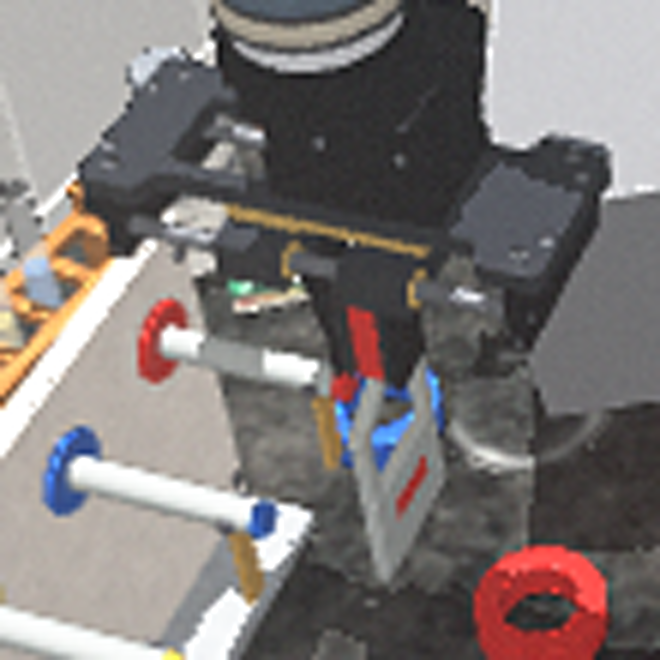

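The red tip (343,387) is just ahead of the eye. Continue slowly and watch the force.

>>> {"fn": "send_rows", "kwargs": {"deltas": "0 10 0 0 0 0 0.05;0 10 0 0 0 0 0.05;0 10 0 0 0 0 0.05;0 10 0 0 0 0 0.05"}}

```text
time: 14.28
position: [0.6157, 0.1191, 0.2445]
tool_rot: [0.658, 0.753, 0.0, 0.0]
ft_force: [-0.1, -0.0, -1.0]
grip_width: 0.0137
grip_force: 30.0
```

>>> {"fn": "send_rows", "kwargs": {"deltas": "0 10 0 0 0 0 0.05;0 10 0 0 0 0 0.05;0 10 0 0 0 0 0.05;0 8.5 0 0 0 0 0.05;0 0 0 0 0 0 0.05;0 0 0 0 0 0 0.05"}}

```text
time: 15.02
position: [0.6527, 0.1241, 0.2444]
tool_rot: [0.658, 0.753, -0.0, -0.0]
ft_force: [-1.3, -0.5, -1.5]
grip_width: 0.0142
grip_force: 30.0
```

```bash
python3 - <<'E'
from h import *
to(rack(-.027,-.075,.244),7.7)
c=cam('side');save(c,'s6.png',(130,180,240,290),6)
E
```

```text
t 15.03 p [652.7 124.1 244.4] F [-1.3 -0.5 -1.5] w 14.2 q [ 0.02  0.63  1.37  0.    1.14 -0.11]
yaw 7.71 turn [-0.05 -0.01  0.01]
shift now-axes [0.  0.2 0.4] after-turn [0.  0.2 0.4]
```

View pics/s6.png

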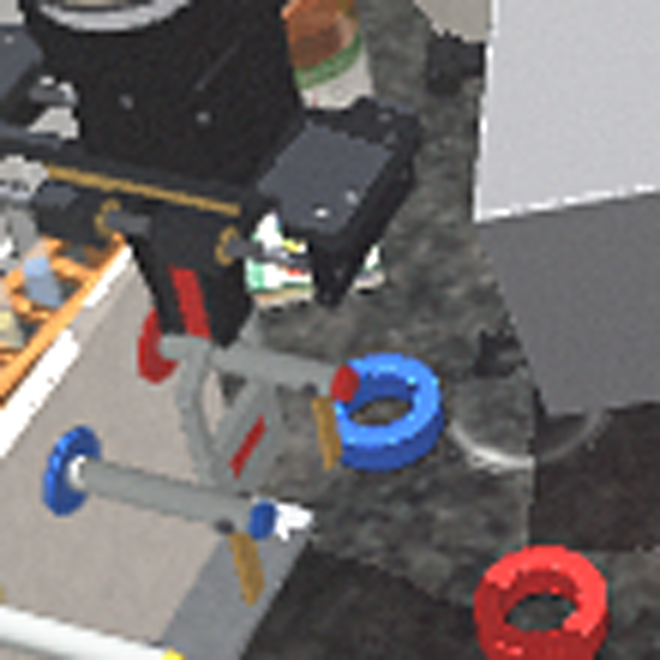

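The flap (325,435) has dropped in front of the hanger. Ease back 14 mm, lower, release and lift.

>>> {"fn": "send_rows", "kwargs": {"deltas": "0 -7 0 0 0 0 0.05;0 -7 2 0 0 0 0.05;0 0 3 0 0 0 0.05;0 0 0 0 0 0 0.05;0 0 0 0 0 0 0.05;0 0 0 0 0 0 0.28;0 0 0 0 0 0 0.28;0 0 0 0 0 0 0.28"}}

```text
time: 16.08
position: [0.6393, 0.1223, 0.2396]
tool_rot: [0.658, 0.753, 0.0, 0.0]
ft_force: [0.4, 0.0, -0.0]
grip_width: 0.0237
grip_force: 0.0
```

>>> {"fn": "send_rows", "kwargs": {"deltas": "0 0 -8 0 0 0 0.28;0 0 -20 0 0 0 0.28;0 0 -30 0 0 0 0.28;0 0 -30 0 0 0 0.28;0 0 -30 0 0 0 0.28;0 0 0 0 0 0 0.28;0 0 0 0 0 0 0.26"}}

```text
time: 16.95
position: [0.6386, 0.1223, 0.3569]
tool_rot: [0.658, 0.753, -0.0, -0.0]
ft_force: [0.6, -0.3, -1.5]
grip_width: 0.023
grip_force: 0.0
```

```bash
python3 - <<'E'
from h import *
to(case(0,.059,.35),117.4)
c=cam('side');save(c,'s7.png',(130,180,240,290),6)
E
```

```text
t 16.95 p [638.6 122.3 356.9] F [ 0.6 -0.3 -1.5] w 23.0 q [ 0.02  0.5   1.29  0.    1.35 -0.12]
yaw 7.71 turn [-7.000e-02  3.000e-02  7.031e+01]
shift now-axes [-187.1 -221.7    7.2] after-turn [-271.8  101.5    6.9]
```

View pics/s7.png

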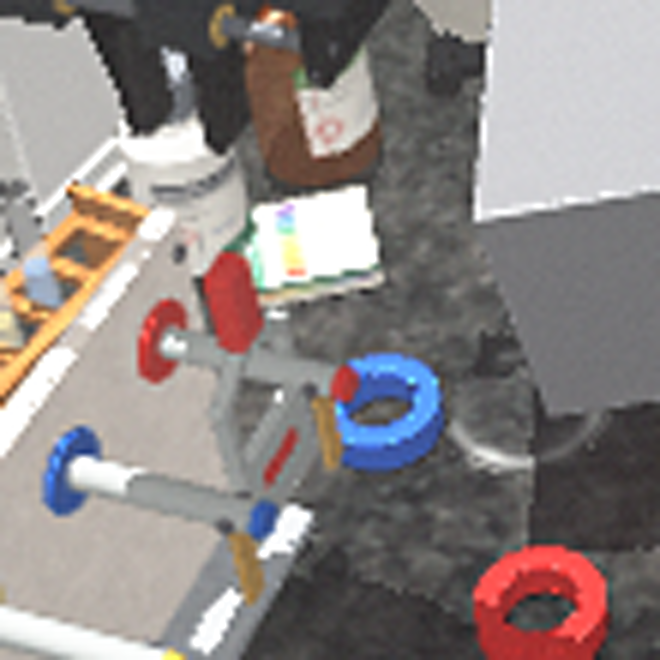

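The red hanger hangs on its peg, with the flap straight at (325,435). Next is yellow.

>>> {"fn": "send_rows", "kwargs": {"deltas": "-31 -37 0 0 0 0 0.26;-31 -37 0 0 0 0 0.26;-31 -37 0 0 0 0 0.26;-31 -37 0 0 0 0 0.26;-31 -37 0 0 0 0 0.26;-32 -37 7 0 0 10 0.26;0 0 0 0 0 10 0.26;0 0 0 0 0 10 0.26;0 0 0 0 0 10 0.26;0 0 0 0 0 10 0.26"}}

```text
time: 18.25
position: [0.4435, -0.0926, 0.3493]
tool_rot: [0.916, 0.402, -0.001, -0.001]
ft_force: [1.2, -0.1, 0.4]
grip_width: 0.0228
grip_force: 0.0
```

>>> {"fn": "send_rows", "kwargs": {"deltas": "0 0 40 0 0 10 0.26;0 0 40 0 0 10.3 0.26;0 0 25 0 0 0 0.26;0 0 0 0 0 0 0.26;0 0 0 0 0 0 0.26;0 0 0 0 0 0 0.26"}}

```text
time: 19.0
position: [0.4448, -0.0931, 0.2465]
tool_rot: [0.972, 0.237, 0.001, 0.001]
ft_force: [1.0, 0.1, -0.5]
grip_width: 0.0223
grip_force: 0.0
```

```bash
python3 - <<'E'
from h import *
to(case(0,.059,.188),117.4)
E
```

```text
t 19.0 p [444.8 -93.1 246.5] F [ 1.   0.1 -0.5] w 22.3 q [-0.45  0.37  1.9   0.    0.87  0.64]
yaw -62.59 turn [ 0.1  -0.08  0.01]
shift now-axes [-0.7 -0.6 58.5] after-turn [-0.6 -0.5 58.5]
```

>>> {"fn": "send_rows", "kwargs": {"deltas": "-0.6 -0.6 10 0 0 0 0.26;0 0 15 0 0 0 0.26;0 0 15 0 0 0 0.26;0 0 12 0 0 0 0.26;0 0 6.3 0 0 0 0.26;0 0 0 0 0 0 0.26"}}

```text
time: 19.75
position: [0.4433, -0.0925, 0.1869]
tool_rot: [0.972, 0.237, -0.0, -0.0]
ft_force: [-0.5, -0.5, -0.4]
grip_width: 0.0227
grip_force: 0.0
```

>>> {"fn": "send_rows", "kwargs": {"deltas": "0 0 0 0 0 0 0.05;0 0 0 0 0 0 0.05;0 0 0 0 0 0 0.05", "newtons": 30}}

```text
time: 20.12
position: [0.4438, -0.0928, 0.1876]
tool_rot: [0.972, 0.237, 0.001, 0.0]
ft_force: [1.0, -0.2, -0.4]
grip_width: 0.0137
grip_force: 30.0
```

```bash
python3 - <<'E'
from h import *
to(case(0,.059,.188),117.4)
E
```

```text
t 20.12 p [443.8 -92.8 187.6] F [ 1.  -0.2 -0.4] w 13.7 q [-0.45  0.48  1.95 -0.    0.7   0.64]
yaw -62.59 turn [ 0.06 -0.04  0.01]
shift now-axes [ 0.2  0.2 -0.4] after-turn [ 0.2  0.2 -0.4]
```

>>> {"fn": "send_rows", "kwargs": {"deltas": "0 0 -15 0 0 0 0.05;0 0 -25 0 0 0 0.05;0 0 -30 0 0 0 0.05;0 0 -40 0 0 0 0.05;0 0 -40 0 0 0 0.05;0 0 -30 0 0 0 0.05;0 0 0 0 0 0 0.05;0 0 0 0 0 0 0.05"}}

```text
time: 21.12
position: [0.4425, -0.0921, 0.3661]
tool_rot: [0.972, 0.237, -0.001, -0.001]
ft_force: [-0.6, 0.1, -1.2]
grip_width: 0.0136
grip_force: 30.0
```

```bash
python3 - <<'E'
from h import *
to(rack(-.145,.075,.30),7.7)
E
```

```text
t 21.12 p [442.5 -92.1 366.1] F [-0.6  0.1 -1.2] w 13.6 q [-0.45  0.2   1.75  0.    1.2   0.64]
yaw -62.59 turn [ -0.15   0.   -70.29]
shift now-axes [ 225.9 -276.1   66.3] after-turn [336.2 119.4  66.1]
```

>>> {"fn": "send_rows", "kwargs": {"deltas": "32 -39.5 0 0 0 0 0.05;32 -39.5 0 0 0 0 0.05;32 -39.5 0 0 0 0 0.05;32 -39.5 0 0 0 0 0.05;32 -39.5 0 0 0 0 0.05;32 -39.5 0 0 0 0 0.05;34 -39 0 0 0 -10 0.05;0 0 0 0 0 -10 0.05;0 0 0 0 0 -10 0.05;0 0 10 0 0 -10 0.05"}}

```text
time: 22.38
position: [0.5165, 0.2567, 0.3551]
tool_rot: [0.83, 0.558, -0.002, -0.001]
ft_force: [-0.3, 0.4, -0.9]
grip_width: 0.0139
grip_force: 30.0
```

>>> {"fn": "send_rows", "kwargs": {"deltas": "0 0 20 0 0 -10 0.05;0 0 20 0 0 -10 0.05;0 0 16 0 0 -10.3 0.05;0 0 0 0 0 0 0.05;0 0 0 0 0 0 0.05;0 0 0 0 0 0 0.05"}}

```text
time: 23.12
position: [0.5173, 0.2566, 0.3017]
tool_rot: [0.659, 0.753, 0.0, 0.0]
ft_force: [0.6, 0.1, -1.1]
grip_width: 0.0136
grip_force: 30.0
```

```bash
python3 - <<'E'
from h import *
to(rack(-.145,.075,.2445),7.7)
E
```

```text
t 23.12 p [517.3 256.6 301.7] F [ 0.6  0.1 -1.1] w 13.6 q [0.27 0.45 1.54 0.   1.14 0.13]
yaw 7.63 turn [ 0.06 -0.01 -0.07]
shift now-axes [ 0.6 -1.5 57.2] after-turn [ 0.7 -1.4 57.2]
```

>>> {"fn": "send_rows", "kwargs": {"deltas": "0.7 -1.5 25 0 0 0 0.05;0 0 25 0 0 0 0.05;0 0 7.2 0 0 0 0.05;0 0 0 0 0 0 0.05;0 0 0 0 0 0 0.05;0 10 0 0 0 0 0.05;0 15 0 0 0 0 0.05;0 15 0 0 0 0 0.05;0 0 0 0 0 0 0.05;0 0 0 0 0 0 0.05"}}

```text
time: 24.38
position: [0.5547, 0.2622, 0.2436]
tool_rot: [0.658, 0.753, -0.001, -0.0]
ft_force: [-1.6, -0.3, -1.2]
grip_width: 0.0136
grip_force: 30.0
```

>>> {"fn": "send_rows", "kwargs": {"deltas": "0 10 0 0 0 0 0.05;0 10 0 0 0 0 0.05;0 10 0 0 0 0 0.05;0 10 0 0 0 0 0.05;0 0 0 0 0 0 0.05"}}

```text
time: 25.0
position: [0.5957, 0.2677, 0.244]
tool_rot: [0.658, 0.753, 0.0, 0.0]
ft_force: [-0.0, -0.1, -1.8]
grip_width: 0.0136
grip_force: 30.0
```

```bash
python3 - <<'E'
from h import *
to(rack(-.027,.075,.244),7.7)
E
```

```text
t 25.0 p [595.7 267.7 244. ] F [-0.  -0.1 -1.8] w 13.6 q [ 0.25  0.62  1.4  -0.    1.12  0.12]
yaw 7.69 turn [ 0.04 -0.   -0.01]
shift now-axes [ 0.1 37.4  0. ] after-turn [ 0.1 37.4 -0. ]
```

>>> {"fn": "send_rows", "kwargs": {"deltas": "0 10 0 0 0 0 0.05;0 10 0 0 0 0 0.05;0 10 0 0 0 0 0.05;0 7.6 0 0 0 0 0.05;0 0 0 0 0 0 0.05;0 0 0 0 0 0 0.05;0 -7 0 0 0 0 0.05;0 -7 2 0 0 0 0.05;0 0 0 0 0 0 0.05;0 0 0 0 0 0 0.05"}}

```text
time: 26.25
position: [0.6181, 0.2709, 0.2422]
tool_rot: [0.658, 0.753, 0.0, 0.0]
ft_force: [-0.5, 0.4, -1.3]
grip_width: 0.0139
grip_force: 30.0
```

```bash
python3 - <<'E'
from h import *
to(rack(-.041,.075,.242),7.7)
c=cam('side');save(c,'s8.png',(100,220,200,320),6)
E
```

```text
t 26.25 p [618.1 270.9 242.2] F [-0.5  0.4 -1.3] w 13.9 q [ 0.25  0.65  1.35 -0.    1.15  0.11]
yaw 7.72 turn [ 0.02 -0.    0.02]
shift now-axes [-0.1  0.8  0.2] after-turn [-0.1  0.8  0.2]
```

View pics/s8.png

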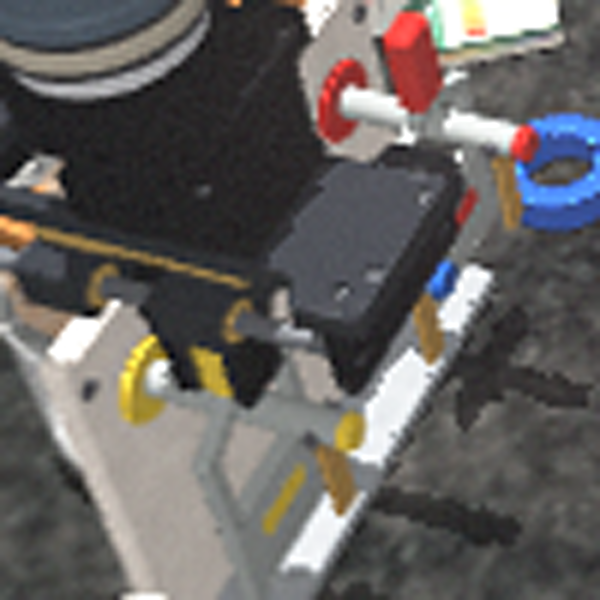

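The yellow flap (335,480) hangs straight in front of the hanger. Release it and go for blue.

>>> {"fn": "send_rows", "kwargs": {"deltas": "0 0 3 0 0 0 0.05;0 0 0 0 0 0 0.05;0 0 0 0 0 0 0.28;0 0 0 0 0 0 0.28;0 0 0 0 0 0 0.28;0 0 -8 0 0 0 0.28;0 0 -20 0 0 0 0.28;0 0 -30 0 0 0 0.28;0 0 -30 0 0 0 0.28;0 0 -30 0 0 0 0.26"}}

```text
time: 27.55
position: [0.618, 0.2709, 0.3587]
tool_rot: [0.658, 0.753, 0.0, 0.0]
ft_force: [-0.4, 0.4, -0.2]
grip_width: 0.023
grip_force: 0.0
```

```bash
python3 - <<'E'
from h import *
to(case(0,.0242,.35),117.4)
E
```

```text
t 27.55 p [618.  270.9 358.7] F [-0.4  0.4 -0.2] w 23.0 q [0.25 0.54 1.22 0.   1.38 0.11]
yaw 7.71 turn [ 3.000e-02 -3.000e-02  7.031e+01]
shift now-axes [-370.  -209.5    8.5] after-turn [-321.9  277.8    8.7]
```

>>> {"fn": "send_rows", "kwargs": {"deltas": "-46 -26 0 0 0 0 0.26;-46 -26 0 0 0 0 0.26;-46 -26 0 0 0 0 0.26;-46 -26 0 0 0 0 0.26;-46 -26 0 0 0 0 0.26;-46 -26 0 0 0 0 0.26;-47 -27 0 0 0 0 0.26;-47 -27 8 0 0 10 0.26;0 0 0 0 0 10 0.26;0 0 0 0 0 10 0.26"}}

```text
time: 28.8
position: [0.4593, -0.125, 0.3497]
tool_rot: [0.833, 0.554, 0.0, 0.0]
ft_force: [0.5, 0.1, 0.2]
grip_width: 0.0227
grip_force: 0.0
```

>>> {"fn": "send_rows", "kwargs": {"deltas": "0 0 0 0 0 10 0.26;0 0 0 0 0 10 0.26;0 0 40 0 0 10 0.26;0 0 40 0 0 10.3 0.26;0 0 25 0 0 0 0.26;0 0 0 0 0 0 0.26;0 0 0 0 0 0 0.26;0 0 0 0 0 0 0.26"}}

```text
time: 29.8
position: [0.4604, -0.1244, 0.2455]
tool_rot: [0.972, 0.237, 0.001, 0.001]
ft_force: [-0.7, 0.4, 0.6]
grip_width: 0.0228
grip_force: 0.0
```

```bash
python3 - <<'E'
from h import *
to(case(0,.0242,.188),117.4)
E
```

```text
t 29.8 p [ 460.4 -124.4  245.5] F [-0.7  0.4  0.6] w 22.8 q [-0.5   0.4   1.85  0.    0.89  0.59]
yaw -62.59 turn [ 0.15 -0.1   0.01]
shift now-axes [-0.2 -0.8 57.4] after-turn [-0.1 -0.6 57.5]
```

>>> {"fn": "send_rows", "kwargs": {"deltas": "-0.2 -0.7 10 0 0 0 0.3;0 0 15 0 0 0 0.3;0 0 15 0 0 0 0.3;0 0 12 0 0 0 0.3;0 0 5.3 0 0 0 0.3;0 0 0 0 0 0 0.3"}}

```text
time: 30.55
position: [0.459, -0.1234, 0.1865]
tool_rot: [0.972, 0.237, -0.0, -0.0]
ft_force: [-0.1, -0.4, -0.3]
grip_width: 0.0263
grip_force: 0.0
```

>>> {"fn": "send_rows", "kwargs": {"deltas": "0 0 0 0 0 0 0.05;0 0 0 0 0 0 0.05;0 0 0 0 0 0 0.05;0 0 0 0 0 0 0.05", "newtons": 30}}

```text
time: 31.05
position: [0.4597, -0.1238, 0.1872]
tool_rot: [0.972, 0.237, 0.001, 0.001]
ft_force: [0.4, -1.7, 1.3]
grip_width: 0.0138
grip_force: 30.0
```

```bash
python3 - <<'E'
from h import *
to(case(0,.0242,.188),117.4)
E
```

```text
t 31.05 p [ 459.7 -123.8  187.2] F [ 0.4 -1.7  1.3] w 13.8 q [-0.5   0.5   1.9  -0.    0.74  0.59]
yaw -62.59 turn [ 0.09 -0.05  0.01]
shift now-axes [ 0.4  0.2 -0.8] after-turn [ 0.4  0.2 -0.8]
```

>>> {"fn": "send_rows", "kwargs": {"deltas": "0 0 -15 0 0 0 0.05;0 0 -25 0 0 0 0.05;0 0 -30 0 0 0 0.05;0 0 -40 0 0 0 0.05;0 0 -40 0 0 0 0.05;0 0 -30 0 0 0 0.05;0 0 0 0 0 0 0.05;0 0 0 0 0 0 0.05"}}

```text
time: 32.05
position: [0.4581, -0.1228, 0.3654]
tool_rot: [0.972, 0.237, -0.001, -0.001]
ft_force: [-0.3, 0.5, -1.3]
grip_width: 0.0138
grip_force: 30.0
```

```bash
python3 - <<'E'
from h import *
to(rack(-.145,0,.30),7.7)
E
```

```text
t 32.05 p [ 458.1 -122.8  365.4] F [-0.3  0.5 -1.3] w 13.8 q [-0.5   0.23  1.7   0.    1.21  0.59]
yaw -62.59 turn [-2.000e-01 -1.000e-02 -7.029e+01]
shift now-axes [ 200.9 -239.9   65.7] after-turn [293.7 108.1  65.4]
```

>>> {"fn": "send_rows", "kwargs": {"deltas": "33.5 -40 0 0 0 0 0.05;33.5 -40 0 0 0 0 0.05;33.5 -40 0 0 0 0 0.05;33.5 -40 0 0 0 0 0.05;33.5 -40 0 0 0 0 0.05;33.5 -40 0 0 0 -10 0.05;0 0 0 0 0 -10 0.05;0 0 0 0 0 -10 0.05;0 0 10 0 0 -10 0.05;0 0 20 0 0 -10 0.05"}}

```text
time: 33.3
position: [0.5265, 0.1822, 0.3347]
tool_rot: [0.779, 0.628, -0.001, -0.001]
ft_force: [0.1, -0.9, -1.9]
grip_width: 0.014
grip_force: 30.0
```

>>> {"fn": "send_rows", "kwargs": {"deltas": "0 0 20 0 0 -10 0.05;0 0 15 0 0 -10.3 0.05;0 0 0 0 0 0 0.05;0 0 0 0 0 0 0.05;0 0 0 0 0 0 0.05"}}

```text
time: 33.92
position: [0.5273, 0.1822, 0.3021]
tool_rot: [0.659, 0.753, 0.0, 0.0]
ft_force: [-0.2, -0.3, -1.3]
grip_width: 0.0139
grip_force: 30.0
```

```bash
python3 - <<'E'
from h import *
to(rack(-.145,-.001,.2445),7.7)
E
```

```text
t 33.92 p [527.3 182.2 302.1] F [-0.2 -0.3 -1.3] w 13.9 q [ 0.13  0.43  1.59  0.    1.12 -0.  ]
yaw 7.63 turn [ 0.04 -0.   -0.07]
shift now-axes [-0.3 -1.4 57.6] after-turn [-0.3 -1.4 57.6]
```

>>> {"fn": "send_rows", "kwargs": {"deltas": "-0.2 -1.5 25 0 0 0 0.05;0 0 25 0 0 0 0.05;0 0 7.6 0 0 0 0.05;0 0 0 0 0 0 0.05;0 0 0 0 0 0 0.05;0 10 0 0 0 0 0.05;0 15 0 0 0 0 0.05;0 15 0 0 0 0 0.05;0 0 0 0 0 0 0.05;0 0 0 0 0 0 0.05"}}

```text
time: 35.17
position: [0.5651, 0.1871, 0.244]
tool_rot: [0.658, 0.753, -0.0, -0.0]
ft_force: [-0.3, -0.7, -1.4]
grip_width: 0.014
grip_force: 30.0
```

>>> {"fn": "send_rows", "kwargs": {"deltas": "0 10 0 0 0 0 0.05;0 10 0 0 0 0 0.05;0 10 0 0 0 0 0.05;0 10 0 0 0 0 0.05;0 0 0 0 0 0 0.05"}}

```text
time: 35.8
position: [0.5864, 0.1903, 0.2405]
tool_rot: [0.657, 0.753, -0.021, -0.017]
ft_force: [-35.0, -6.8, 16.0]
grip_width: 0.0162
grip_force: 30.4
```

```bash
python3 - <<'E'
from h import *
to(rack(-.027,-.001,.244),7.7)
E
```

```text
t 35.8 p [586.4 190.3 240.5] F [-35.   -6.8  16. ] w 16.2 q [ 0.13  0.59  1.47 -0.    1.13 -0.  ]
yaw 7.83 turn [-3.1   0.1   0.14]
shift now-axes [-0.6 56.7 -6.6] after-turn [-0.5 57.  -3.5]
```

>>> {"fn": "send_rows", "kwargs": {"deltas": "0 -20 0 0 0 0 0.05;0 -25 0 0 0 0 0.05;0 0 0 0 0 0 0.05;0 0 0 0 0 0 0.05;0 0 0 0 0 0 0.05"}}

```text
time: 36.42
position: [0.5618, 0.1865, 0.2443]
tool_rot: [0.658, 0.753, 0.001, 0.001]
ft_force: [-0.3, -0.8, -0.5]
grip_width: 0.0136
grip_force: 30.0
```

```bash
python3 - <<'E'
from h import *
to(rack(-.11,-.001,.244),7.7)
c=cam('side');save(c,'s9.png',(110,180,250,310),5)
E
```

```text
t 36.42 p [561.8 186.5 244.3] F [-0.3 -0.8 -0.5] w 13.6 q [ 0.13  0.54  1.57  0.    1.03 -0.  ]
yaw 7.69 turn [ 0.11 -0.   -0.01]
shift now-axes [ 0.  -1.1  0.3] after-turn [ 0.  -1.1  0.3]
```

View pics/s9.png

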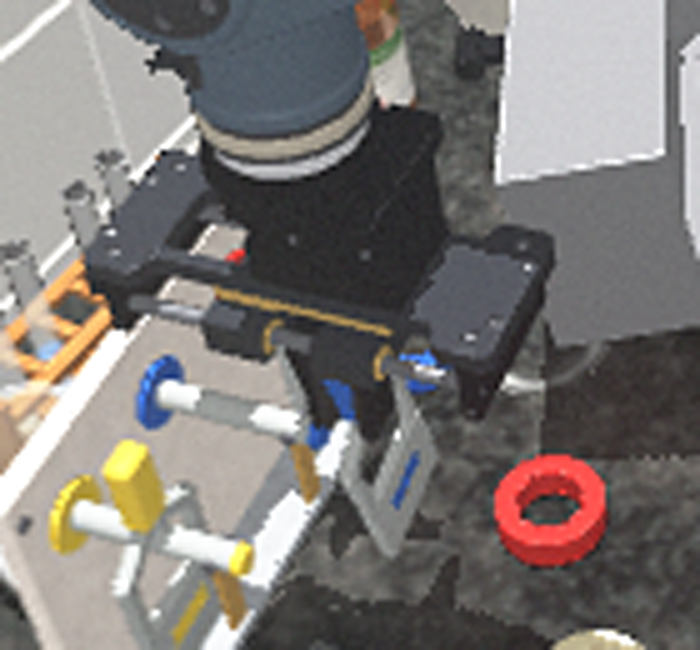

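The blue hanger now looks tilted in the grip: handle at (340,400), plate mark at (405,480). The tilt is in the plane of the plate. I'll measure it from depth.

```bash
python3 - <<'E'
from h import *
c=cam('side');W=cloud(c);np.save('sW.npy',W);np.save('sI.npy',c['image'])
I=c['image'].astype(int)
A=(W[...,:2]-RC)@rx;B=(W[...,:2]-RC)@ry;Z=W[...,2]
m=(A>-.135)&(A<-.097)&(abs(B)<.08)&(Z>.03)&(Z<.20)
print(m.sum())
r,g,b=I[...,0],I[...,1],I[...,2]
bl=m&(b>r+50); print('blue',bl.sum())
for zz in np.arange(.04,.20,.01):
    k=m&(abs(Z-zz)<.005)
    if k.sum()>2: print(round(zz,3),k.sum(),'A',np.round(np.median(A[k]),3),'B',np.round(np.sort(B[k])[[0,-1]],3),'blueB',np.round([B[k&bl].mean(),A[k&bl].mean()],3) if (k&bl).any() else '')
E
```

```text
444
blue 34
0.07 20 A -0.115 B [-0.037  0.   ] blueB 
0.08 35 A -0.115 B [-0.058  0.003] blueB 
0.09 39 A -0.115 B [-0.056  0.005] blueB [-0.024 -0.115]
0.1 39 A -0.115 B [-0.052  0.007] blueB [-0.024 -0.116]
0.11 46 A -0.115 B [-0.051  0.009] blueB [-0.032 -0.116]
0.12 60 A -0.113 B [-0.05   0.012] blueB 
0.13 15 A -0.114 B [-0.048  0.013] blueB 
0.14 20 A -0.114 B [-0.043  0.016] blueB 
0.15 22 A -0.114 B [-0.041  0.019] blueB 
0.16 25 A -0.113 B [-0.04   0.017] blueB 
0.17 18 A -0.113 B [-0.035  0.01 ] blueB [-0.    -0.109]
0.18 38 A -0.119 B [-0.009  0.012] blueB [ 0.003 -0.111]
0.19 48 A -0.117 B [-0.013  0.012] blueB [ 0.006 -0.112]
```

The hanger leans 13° in its plane, foot to -B. I'll tilt the tool about its closing axis with the grasp point fixed, grip harder and recheck.

>>> {"fn": "send_rows", "kwargs": {"deltas": "-6 -10 0 0 0 0 0.05;-5.5 -5 1 0 6.5 0 0.05;0 0 0 0 6.5 0 0.05;0 0 0 0 0 0 0.05;0 0 0 0 0 0 0.05;0 0 0 0 0 0 0.05", "newtons": 50}}

```text
time: 37.28
position: [0.5468, 0.1736, 0.2433]
tool_rot: [0.653, 0.749, 0.074, -0.085]
ft_force: [-0.3, -0.3, -1.7]
grip_width: 0.0138
grip_force: 50.0
```

```bash
cat > meas.py <<'E'
from h import *
import sys
a0=float(sys.argv[1]); b0=float(sys.argv[2])
o=robot.get_obs();M=R.from_quat(o['tool_rot']).as_matrix();g=np.array(o['position'])+.051*M[:,2]
print('grasp A,B,z',np.round([(g[:2]-RC)@rx,(g[:2]-RC)@ry,g[2]],4),'F',np.round(o['ft_force'],1),'w',o['grip_width'])
c=cam('side');W=cloud(c)
A=(W[...,:2]-RC)@rx;B=(W[...,:2]-RC)@ry-b0;Z=W[...,2]
m=(abs(A-a0)<.018)&(abs(B)<.08)&(Z>.03)&(Z<.20)
for zz in np.arange(.06,.20,.01):
    k=m&(abs(Z-zz)<.005)
    if k.sum()>2: s=np.sort(B[k]); print(round(zz,3),k.sum(),'A',np.round(np.median(A[k]),3),'B',np.round(s[[0,-1]],3),round((s[0]+s[-1])/2,4))
for nm,bb in (('red',-.075),('blue',0),('yel',.075)):
    k=(A<-.06)&(A>-.095)&(abs(B+b0-bb)<.012)&(Z>.098)&(Z<.145); print('flap',nm,k.sum(),np.round(np.median(A[k]),3) if k.any() else '')
E
python3 meas.py -.125 0
```

```text
grasp A,B,z [-0.1255 -0.0004  0.1936] F [-0.3 -0.3 -1.7] w 0.013844926364053859
0.07 26 A -0.131 B [-0.032  0.028] -0.002
0.08 41 A -0.132 B [-0.029  0.028] -0.0002
0.09 39 A -0.131 B [-0.031  0.028] -0.0016
0.1 44 A -0.132 B [-0.031  0.028] -0.0013
0.11 55 A -0.131 B [-0.029  0.028] -0.0004
0.12 45 A -0.128 B [-0.029  0.029] 0.0001
0.13 23 A -0.13 B [-0.032  0.028] -0.0023
0.14 18 A -0.13 B [-0.033  0.028] -0.0026
0.15 19 A -0.131 B [-0.03   0.028] -0.0009
0.16 32 A -0.129 B [-0.032  0.028] -0.0021
0.17 19 A -0.128 B [-0.005  0.016] 0.0055
0.18 45 A -0.127 B [-0.008  0.015] 0.0035
0.19 48 A -0.128 B [-0.005  0.012] 0.0038
0.2 23 A -0.124 B [0.004 0.011] 0.0077
flap red 0 
flap blue 45 -0.077
flap yel 49 -0.077
```

>>> {"fn": "send_rows", "kwargs": {"deltas": "0 12 0 0 0 0 0.05;0 12 0 0 0 0 0.05;0 8 0 0 0 0 0.05;0 0 0 0 0 0 0.05;0 8 0 0 0 0 0.05;0 0 0 0 0 0 0.05"}}

```text
time: 38.08
position: [0.5872, 0.1784, 0.2432]
tool_rot: [0.654, 0.748, 0.075, -0.085]
ft_force: [-0.3, 0.7, -1.1]
grip_width: 0.0134
grip_force: 50.0
```

```bash
python3 meas.py -.085 0
```

```text
grasp A,B,z [-0.0847 -0.0011  0.1935] F [-0.3  0.7 -1.1] w 0.013399740753452516
0.07 31 A -0.091 B [-0.032  0.028] -0.0024
0.08 44 A -0.091 B [-0.03   0.028] -0.0013
0.09 39 A -0.091 B [-0.028  0.027] -0.0004
0.1 62 A -0.09 B [-0.079  0.078] -0.0005
0.11 82 A -0.09 B [-0.08   0.079] -0.0004
0.12 77 A -0.086 B [-0.078  0.078] 0.0001
0.13 39 A -0.078 B [-0.078  0.078] -0.0002
0.14 36 A -0.087 B [-0.073  0.079] 0.0029
0.15 51 A -0.09 B [-0.034  0.08 ] 0.0227
0.16 124 A -0.085 B [-0.08  0.08] -0.0001
0.17 15 A -0.087 B [-0.007  0.016] 0.0048
0.18 50 A -0.087 B [-0.009  0.015] 0.0031
0.19 53 A -0.09 B [-0.01   0.012] 0.001
0.2 20 A -0.082 B [-0.007  0.01 ] 0.0015
flap red 38 -0.076
flap blue 70 -0.089
flap yel 50 -0.077
```

>>> {"fn": "send_rows", "kwargs": {"deltas": "0 8 0 0 0 0 0.05;0 8 0 0 0 0 0.05;0 0 0 0 0 0 0.05"}}

```text
time: 38.5
position: [0.6034, 0.1806, 0.2432]
tool_rot: [0.654, 0.748, 0.075, -0.085]
ft_force: [1.0, -0.7, -1.3]
grip_width: 0.0137
grip_force: 50.0
```

>>> {"fn": "send_rows", "kwargs": {"deltas": "0 10 0 0 0 0 0.05;0 10 0 0 0 0 0.05;0 0 0 0 0 0 0.05"}}

```text
time: 38.88
position: [0.6235, 0.1833, 0.2432]
tool_rot: [0.654, 0.748, 0.075, -0.085]
ft_force: [-0.4, -0.2, -2.3]
grip_width: 0.0137
grip_force: 50.0
```

>>> {"fn": "send_rows", "kwargs": {"deltas": "0 10 0 0 0 0 0.05;0 10 0 0 0 0 0.05;0 2 0 0 0 0 0.05;0 0 0 0 0 0 0.05;0 0 0 0 0 0 0.05;0 0 0 0 0 0 0.05"}}

```text
time: 39.62
position: [0.6438, 0.1862, 0.2432]
tool_rot: [0.654, 0.748, 0.074, -0.085]
ft_force: [0.5, 0.2, -1.6]
grip_width: 0.0134
grip_force: 50.0
```

```bash
python3 meas.py -.035 0
```

```text
grasp A,B,z [-0.0277 -0.0009  0.1935] F [ 0.5  0.2 -1.6] w 0.013367881119447965
0.06 14 A -0.047 B [-0.08   0.077] -0.0015
0.07 49 A -0.047 B [-0.08  0.08] -0.0001
0.08 72 A -0.036 B [-0.08   0.079] -0.0002
0.09 77 A -0.045 B [-0.078  0.079] 0.0009
0.1 89 A -0.039 B [-0.077  0.079] 0.001
0.11 121 A -0.041 B [-0.08   0.079] -0.0003
0.12 38 A -0.034 B [-0.056  0.044] -0.0058
0.13 39 A -0.04 B [-0.055  0.05 ] -0.0026
0.14 41 A -0.04 B [-0.053  0.051] -0.0009
0.15 80 A -0.042 B [-0.059  0.079] 0.0103
0.16 164 A -0.035 B [-0.078  0.08 ] 0.0009
0.17 26 A -0.041 B [-0.07  0.08] 0.0048
0.18 68 A -0.044 B [-0.068  0.079] 0.0057
0.19 68 A -0.044 B [-0.01   0.079] 0.0344
0.2 32 A -0.043 B [-0.012  0.079] 0.0337
flap red 39 -0.077
flap blue 46 -0.077
flap yel 50 -0.077
```

>>> {"fn": "send_rows", "kwargs": {"deltas": "0 -7 0 0 0 0 0.05;-0.5 -7 2 0 0 0 0.05;-0.7 0 3 0 0 0 0.05;0 0 0 0 0 0 0.05;0 0 0 0 0 0 0.05;0 0 0 0 0 0 0.28;0 0 0 0 0 0 0.28;0 0 0 0 0 0 0.28"}}

```text
time: 40.67
position: [0.6305, 0.1841, 0.2381]
tool_rot: [0.654, 0.748, 0.075, -0.085]
ft_force: [0.5, -0.7, 0.5]
grip_width: 0.0241
grip_force: 0.0
```

>>> {"fn": "send_rows", "kwargs": {"deltas": "2 0 -8 0 0 0 0.28;4.6 0 -20 0 0 0 0.28;6.9 0 -30 0 0 0 0.28;6.9 0 -30 0 0 0 0.28;0 0 0 0 -6.5 0 0.28;0 0 0 0 -6.5 0 0.28;0 -50 -20 0 0 0 0.8;0 0 0 0 0 0 0.8"}}

```text
time: 41.68
position: [0.5781, 0.1782, 0.35]
tool_rot: [0.658, 0.753, -0.0, -0.0]
ft_force: [-0.9, 0.1, 0.3]
grip_width: 0.0374
grip_force: 0.0
```

```bash
python3 meas.py -.045 0; python3 - <<'E'
from h import *
c=cam('side');W=cloud(c);I=c['image'].astype(int);r,g,b=I[...,0],I[...,1],I[...,2]
A=(W[...,:2]-RC)@rx;B=(W[...,:2]-RC)@ry;Z=W[...,2]
for n,m,bb in (('red',(r>g+60)&(r>b+60),-.075),('blue',b>r+50,0),('yel',(r>b+60)&(g>b+50),.075)):
    for lo,hi in ((.165,.22),(.06,.12)):
        k=m&(A>-.07)&(A<-.012)&(abs(B-bb)<.03)&(Z>lo)&(Z<hi)
        if k.any(): print(n,lo,k.sum(),'A',round(np.median(A[k]),4),'B',round(np.median(B[k])-bb,4),'zmax',round(np.percentile(Z[k],97),4))
# tape
T=(r>170)&(g>150)&(b>90)&(r-b>20)&(r-b<110)&(Z>.008)&(Z<.03)&(W[...,1]>-.05)&(W[...,1]<.35)&(W[...,0]<.65)&(W[...,0]>.35)
n,l,s,cc=cv2.connectedComponentsWithStats(T.astype(np.uint8))
for i in range(1,n):
    if s[i,4]>40:
        p=W[l==i]; print('tape',s[i],cv2.minEnclosingCircle((p[:,:2]*1000).astype(np.float32)),p[:,2].max())
save(c,'s10.png')
to()
E
```

```text
grasp A,B,z [-0.0939 -0.0115  0.299 ] F [-0.9  0.1  0.3] w 0.03740268638734857
0.06 22 A -0.047 B [-0.075  0.079] 0.0022
0.07 61 A -0.047 B [-0.08   0.079] -0.0004
0.08 71 A -0.047 B [-0.08  0.08] 0.0001
0.09 77 A -0.048 B [-0.078  0.078] 0.0001
0.1 83 A -0.047 B [-0.078  0.078] 0.0
0.11 138 A -0.045 B [-0.08  0.08] 0.0001
0.12 23 A -0.047 B [-0.054  0.044] -0.0048
0.13 37 A -0.046 B [-0.054  0.05 ] -0.0021
0.14 45 A -0.046 B [-0.053  0.051] -0.001
0.15 99 A -0.047 B [-0.073  0.08 ] 0.0032
0.16 216 A -0.047 B [-0.08  0.08] -0.0002
0.17 43 A -0.049 B [-0.077  0.079] 0.0008
0.18 54 A -0.049 B [-0.08  0.08] 0.0
0.19 68 A -0.05 B [-0.079  0.08 ] 0.0003
0.2 33 A -0.049 B [-0.077  0.08 ] 0.0011
flap red 41 -0.077
flap blue 46 -0.077
flap yel 49 -0.077
red 0.165 116 A -0.0473 B 0.0042 zmax 0.211
red 0.06 16 A -0.047 B -0.0024 zmax 0.0946
blue 0.165 132 A -0.0486 B 0.0027 zmax 0.2108
blue 0.06 22 A -0.0477 B -0.003 zmax 0.0955
yel 0.165 148 A -0.0484 B 0.0031 zmax 0.2112
yel 0.06 28 A -0.0475 B -0.0039 zmax 0.0971
tape [217 306  24  23 188] ((447.9486083984375, 181.11279296875), 30.10428237915039) 0.0233646597226115
t 41.77 p [581.  177.8 349.5] F [ 0.4 -0.1  0.6] w 44.6 q [ 0.11  0.44  1.41  0.    1.28 -0.02]
yaw 7.71 turn [ 0.16  0.   -0.  ]
```

All three hangers sit at the same depth, with every flap hanging at A≈-77 mm. Tape candidates in the side view are cream (229,319), red (220,282), blue (191,342), blue (194,249) and the clear ring (217,248). The cream roll fits, since the red and blue ones are look-alikes. Confirm it in an enlarged crop.

```bash
python3 - <<'E'
from h import *
im=cv2.imread('pics/s10.png')[230:370,165:265]; cv2.imwrite('pics/s10c.png',cv2.resize(im,None,fx=4,fy=4,interpolation=cv2.INTER_CUBIC))
to([.448,.181,.13],117.4)
E
```

```text
t 41.77 p [581.  177.8 349.5] F [ 0.4 -0.1  0.6] w 44.6 q [ 0.11  0.44  1.41  0.    1.28 -0.02]
yaw 7.71 turn [ 0.14 -0.09 70.31]
shift now-axes [  21.1 -131.9  219.2] after-turn [-116.6  -64.1  219.5]
```

View pics/s10c.png

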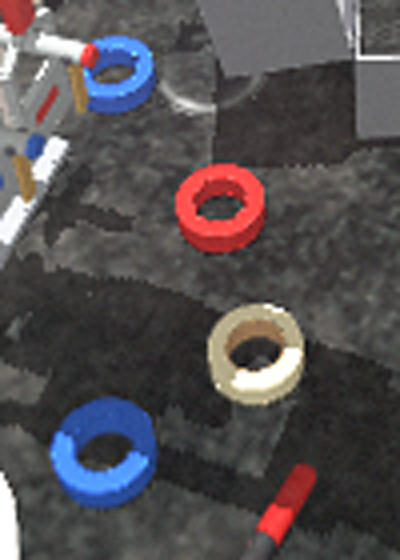

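The cream roll is at (256,355), clear of the blue ring, the red ring and the screwdriver. Go for it.

>>> {"fn": "send_rows", "kwargs": {"deltas": "5.5 -33 10 0 0 0 0.96;5.5 -33 20 0 0 10 0.96;0 0 20 0 0 10 0.96;0 0 20 0 0 10 0.96;0 0 20 0 0 10 0.96;0 0 20 0 0 10 0.96;0 0 20 0 0 10 0.96;0 0 0 0 0 10.3 0.96;0 0 0 0 0 0 0.96"}}

```text
time: 42.9
position: [0.5151, 0.1795, 0.2179]
tool_rot: [0.971, 0.238, 0.0, 0.0]
ft_force: [-0.2, 0.4, 0.2]
grip_width: 0.0836
grip_force: 0.0
```

```bash
python3 - <<'E'
from h import *
to([.448,.181,.13],117.4)
E
```

```text
t 42.9 p [515.1 179.5 217.9] F [-0.2  0.4  0.2] w 83.6 q [ 0.13  0.52  1.71 -0.    0.91  1.22]
yaw -62.51 turn [ 0.01 -0.04  0.09]
shift now-axes [-58.9 -32.3  87.9] after-turn [-58.9 -32.2  87.9]
```

>>> {"fn": "send_rows", "kwargs": {"deltas": "-20 -11 0 0 0 0 0.96;-20 -11 20 0 0 0 0.96;-19 -10.3 28 0 0 0 0.96;0 0 30 0 0 0 0.96;0 0 0 0 0 0 0.96;0 0 0 0 0 0 0.96;0 0 0 0 0 0 0.96"}}

```text
time: 43.78
position: [0.4478, 0.1813, 0.1415]
tool_rot: [0.971, 0.237, 0.002, 0.0]
ft_force: [-0.2, 0.2, 0.5]
grip_width: 0.0836
grip_force: 0.0
```

```bash
python3 - <<'E'
from h import *
to([.448,.181,.0745],117.4)
c=cam('side');W=cloud(c);I=c['image'].astype(int);r,g,b=I[...,0],I[...,1],I[...,2];Z=W[...,2]
T=(r>120)&(r-b>20)&(r-b<110)&(g>b)&(abs(g-r)<50)&(Z>.008)&(Z<.03)&(abs(W[...,1]-.18)<.1)&(abs(W[...,0]-.448)<.1)
p=W[T]; print(len(p),cv2.minEnclosingCircle((p[:,:2]*1000).astype(np.float32)) if len(p) else '')
E
```

```text
t 43.77 p [447.8 181.3 141.5] F [-0.2  0.2  0.5] w 83.6 q [ 0.15  0.6   1.91 -0.    0.63  1.24]
yaw -62.56 turn [ 0.06 -0.17  0.04]
shift now-axes [-0.2  0.3 67. ] after-turn [ 0.   0.4 67. ]
120 ((426.3623962402344, 124.23994445800781), 31.08567237854004)
```

The roll has been knocked to about (426,124) mm. Recheck and follow it.

```bash
cat > tape.py <<'E'
from h import *
P=[]
for n in ('side','top'):
    c=cam(n);W=cloud(c);I=c['image'].astype(int);r,g,b=I[...,0],I[...,1],I[...,2];Z=W[...,2]
    T=(r>110)&(r-b>18)&(r-b<110)&(g>b)&(abs(g-r)<50)&(Z>.008)&(Z<.03)&(W[...,1]>.02)&(W[...,1]<.26)&(W[...,0]<.58)&(W[...,0]>.34)
    p=W[T]; print(n,len(p),cv2.minEnclosingCircle((p[:,:2]*1000).astype(np.float32)) if len(p) else '')
to([.4264,.1242,.13],117.4)
E
python3 tape.py
```

```text
side 122 ((427.828125, 124.70342254638672), 30.77128028869629)
top 120 ((458.41680908203125, 113.630615234375), 60.827091217041016)
t 43.92 p [447.2 181.3 141.2] F [-0.8 -0.  -0.1] w 83.9 q [0.15 0.6  1.91 0.   0.63 1.25]
yaw -62.58 turn [ 0.04 -0.11  0.02]
shift now-axes [-44.7  41.1  11.1] after-turn [-44.7  41.1  11.2]
```

>>> {"fn": "send_rows", "kwargs": {"deltas": "-22 20.5 0 0 0 0 0.96;-22 20.5 0 0 0 0 0.96;0 0 10 0 0 0 0.96;0 0 0 0 0 0 0.96;0 0 0 0 0 0 0.96;0 0 0 0 0 0 0.96"}}

```text
time: 44.68
position: [0.4267, 0.1252, 0.1304]
tool_rot: [0.971, 0.237, 0.0, 0.0]
ft_force: [0.0, -0.2, -0.1]
grip_width: 0.0835
grip_force: 0.0
```

```bash
python3 tape.py
```

```text
side 76 ((420.902099609375, 134.9281463623047), 26.859376907348633)
top 27 ((457.9790954589844, 98.62616729736328), 55.74580001831055)
t 44.77 p [426.6 125.  130.4] F [ 0.1 -0.6  0.6] w 83.5 q [0.03 0.59 2.01 0.   0.53 1.12]
yaw -62.55 turn [ 0.01 -0.03  0.05]
shift now-axes [-0.5  0.6  0.4] after-turn [-0.5  0.6  0.4]
```

>>> {"fn": "send_rows", "kwargs": {"deltas": "0 0 20 0 0 0 0.96;0 0 18 0 0 0 0.96;0 0 12 0 0 0 0.96;0 0 6 0 0 0 0.96;0 0 0 0 0 0 0.96;0 0 0 0 0 0 0.96"}}

```text
time: 45.52
position: [0.4266, 0.1246, 0.0747]
tool_rot: [0.972, 0.237, 0.0, 0.0]
ft_force: [-0.1, 0.0, 1.1]
grip_width: 0.0833
grip_force: 0.0
```

>>> {"fn": "send_rows", "kwargs": {"deltas": "0 0 0 0 0 0 0.6;0 0 0 0 0 0 0.6;0 0 0 0 0 0 0.6;0 0 0 0 0 0 0.6;0 0 0 0 0 0 0.6", "newtons": 20}}

```text
time: 46.15
position: [0.4265, 0.1246, 0.0745]
tool_rot: [0.972, 0.237, 0.0, 0.0]
ft_force: [-0.0, 0.1, 1.9]
grip_width: 0.059
grip_force: 20.0
```

>>> {"fn": "send_rows", "kwargs": {"deltas": "0 0 -20 0 0 0 0.5;0 0 -40 0 0 0 0.5;0 0 -50 0 0 0 0.5;0 0 -50 0 0 0 0.5;0 0 0 0 0 0 0.5;0 0 0 0 0 0 0.5"}}

```text
time: 46.9
position: [0.4257, 0.1245, 0.2339]
tool_rot: [0.972, 0.237, -0.001, -0.0]
ft_force: [0.1, -0.6, -1.0]
grip_width: 0.0589
grip_force: 20.0
```

```bash
python3 - <<'E'
from h import *
to(case(0,-.05,.2),117.4)
E
```

```text
t 46.9 p [425.7 124.5 233.9] F [ 0.1 -0.6 -1. ] w 58.9 q [ 0.03  0.38  1.93 -0.    0.82  1.12]
yaw -62.59 turn [-0.02  0.05  0.01]
shift now-axes [-83.8 310.5  33.9] after-turn [-83.7 310.5  33.9]
```

>>> {"fn": "send_rows", "kwargs": {"deltas": "-12 44 0 0 0 0 0.5;-12 44 0 0 0 0 0.5;-12 44 0 0 0 0 0.5;-12 44 0 0 0 0 0.5;-12 44 0 0 0 0 0.5;-12 45 0 0 0 0 0.5;-12 45 10 0 0 0 0.5;0 0 24 0 0 0 0.5;0 0 0 0 0 0 0.5;0 0 0 0 0 0 0.5"}}

```text
time: 48.15
position: [0.4939, -0.1886, 0.1994]
tool_rot: [0.971, 0.237, -0.001, -0.001]
ft_force: [-0.3, -0.4, 0.2]
grip_width: 0.0587
grip_force: 20.0
```

```bash
python3 - <<'E'
from h import *
to(case(0,-.05,.136),117.4)
E
```

```text
t 48.15 p [ 493.9 -188.6  199.4] F [-0.3 -0.4  0.2] w 58.7 q [-0.58  0.53  1.76  0.    0.85  0.52]
yaw -62.56 turn [-0.15  0.08  0.04]
shift now-axes [-0.1  1.3 63.4] after-turn [-0.2  1.2 63.4]
```

>>> {"fn": "send_rows", "kwargs": {"deltas": "0 1 25 0 0 0 0.5;0 0 20 0 0 0 0.5;0 0 12 0 0 0 0.5;0 0 6 0 0 0 0.5;0 0 0 0 0 0 0.5;0 0 0 0 0 0 0.8;0 0 0 0 0 0 0.8;0 0 0 0 0 0 0.8"}}

```text
time: 49.15
position: [0.4951, -0.1903, 0.1377]
tool_rot: [0.972, 0.237, 0.0, 0.0]
ft_force: [-0.5, -0.2, -0.2]
grip_width: 0.0689
grip_force: 0.0
```

>>> {"fn": "send_rows", "kwargs": {"deltas": "0 0 -10 0 0 0 0.8;0 0 -30 0 0 0 0.7;0 0 -50 0 0 0 0.6;0 0 -60 0 0 0 0.6;0 0 -60 0 0 0 0.6;-40 0 0 0 0 0 0.6;0 0 0 0 0 0 0.6"}}

```text
time: 50.02
position: [0.4578, -0.2088, 0.3488]
tool_rot: [0.972, 0.236, 0.0, 0.001]
ft_force: [0.2, 0.5, -1.5]
grip_width: 0.0521
grip_force: 0.0
```

```bash
python3 - <<'E'
from h import *
for n in ('side','top'):
    c=cam(n);W=cloud(c);I=c['image'].astype(int);r,g,b=I[...,0],I[...,1],I[...,2];Z=W[...,2]
    a=(W[...,:2]-CC)@cx_;bb=(W[...,:2]-CC)@cy_
    T=(r>90)&(r-b>18)&(g>b)&(Z>.066)&(Z<.1)&(abs(a)<.06)&(abs(bb)<.12)
    p=np.c_[a[T],bb[T]].astype(np.float32)*1000; print(n,len(p),cv2.minEnclosingCircle(p) if len(p) else '', np.percentile(Z[T],[10,50,90]) if len(p) else '')
    # lid open: knob (black) & lid top
    k=(a>.07)&(a<.25)&(abs(bb)<.12)&(Z>.05)&(Z<.23); print('lid back a,z max',np.percentile(a[k],98),np.percentile(Z[k],99),k.sum())
    kk=(a>.17)&(a<.23)&(abs(bb)<.03)&(Z>.12)&(Z<.2)&(I.sum(-1)<150); print('knob',kk.sum(),np.median(a[kk]),np.median(bb[kk]),np.median(Z[kk]))
o=robot.get_obs()
to(case(.065+.162*np.cos(np.radians(135.2-100.3)),0,.085+.162*np.sin(np.radians(135.2-100.3))+.054+.1),117.4)
E
```

```text
side 126 ((-0.2575961947441101, -48.68520736694336), 31.662508010864258) [0.06804559 0.0739922  0.07821792]
lid back a,z max 0.19185161506292261 0.2124340698522472 2078
knob 0 nan nan nan
top 3 ((14.202616691589355, -72.73280334472656), 3.602858304977417) [0.08035541 0.08040831 0.08122692]
lid back a,z max 0.18526908409615844 0.2159983952219404 3054
knob 1 0.19132868292699426 0.012739151779426788 0.1812371744595958
t 50.12 p [ 459.2 -208.5  347.7] F [ 0.8 -1.   0.4] w 52.4 q [-0.65  0.3   1.66  0.    1.18  0.44]
yaw -62.65 turn [ 0.01 -0.04 -0.05]
shift now-axes [237.5 -50.8  16.2] after-turn [237.6 -50.6  16. ]
  return _methods._mean(a, axis=axis, dtype=dtype,
  ret = ret.dtype.type(ret / rcount)
```

The roll lies flat on the deck at (0, +1) mm from its middle, top at about 78 mm. Now the lid knob.

>>> {"fn": "send_rows", "kwargs": {"deltas": "40 -8 0 0 0 0 0.55;40 -8 0 0 0 0 0.55;40 -8 0 0 0 0 0.55;40 -8 0 0 0 0 0.55;40 -8 0 0 0 0 0.55;36 -9 16 0 0 0 0.55;0 0 30 0 0 0 0.55;0 0 20 0 0 0 0.55;0 0 0 0 0 0 0.55;0 0 0 0 0 0 0.55"}}

```text
time: 51.38
position: [0.647, -0.0562, 0.2817]
tool_rot: [0.971, 0.237, 0.0, 0.0]
ft_force: [0.4, 0.2, -0.3]
grip_width: 0.048
grip_force: 0.0
```

```bash
python3 - <<'E'
from h import *
to(case(.197,-.002,.232),117.4)
for n in ('side','top'):
    c=cam(n);W=cloud(c);I=c['image'].astype(int);Z=W[...,2]
    a=(W[...,:2]-CC)@cx_;bb=(W[...,:2]-CC)@cy_
    kk=(a>.165)&(a<.23)&(abs(bb)<.04)&(Z>.15)&(Z<.205)
    for z0 in (.16,.17,.18,.19,.2):
        k=kk&(abs(Z-z0)<.005)
        if k.sum()>2: print(n,z0,k.sum(),'a',np.round(np.percentile(a[k],[2,50,98]),3),'b',np.round(np.percentile(bb[k],[2,98]),3),'dark',(I[k].sum(-1)<150).sum())
E
```

```text
t 51.38 p [647.  -56.2 281.7] F [ 0.4  0.2 -0.3] w 48.0 q [-0.26  0.57  1.38  0.    1.19  0.83]
yaw -62.57 turn [ 0.02 -0.04  0.03]
shift now-axes [-0.1  0.1 49.7] after-turn [-0.1  0.2 49.7]
side 0.17 9 a [0.189 0.197 0.202] b [0.011 0.015] dark 4
side 0.18 51 a [0.177 0.188 0.202] b [-0.014  0.015] dark 43
side 0.19 17 a [0.168 0.179 0.197] b [-0.014  0.033] dark 10
side 0.2 49 a [0.165 0.169 0.172] b [-0.036  0.038] dark 0
top 0.19 6 a [0.167 0.171 0.192] b [-0.037  0.027] dark 1
top 0.2 35 a [0.166 0.171 0.176] b [-0.039  0.038] dark 0
```

>>> {"fn": "send_rows", "kwargs": {"deltas": "-1 -1.5 20 0 0 0 0.55;0 0 18 0 0 0 0.55;0 0 12 0 0 0 0.55;0 0 0 0 0 0 0.55;0 0 0 0 0 0 0.55"}}

```text
time: 52.1
position: [0.6452, -0.0558, 0.2317]
tool_rot: [0.972, 0.237, 0.0, 0.0]
ft_force: [-0.1, -0.2, 0.7]
grip_width: 0.0477
grip_force: 0.0
```

>>> {"fn": "send_rows", "kwargs": {"deltas": "0 0 0 0 0 0 0.25;0 0 0 0 0 0 0.25;0 0 0 0 0 0 0.25;0 0 0 0 0 0 0.25;0 0 0 0 0 0 0.25", "newtons": 15}}

```text
time: 52.72
position: [0.6457, -0.057, 0.2318]
tool_rot: [0.972, 0.237, 0.001, 0.002]
ft_force: [1.8, -4.5, -1.6]
grip_width: 0.0299
grip_force: 15.0
```

```bash
python3 - <<'E'
from h import *
to(case(.196,0,.232),117.4)
f=lambda t:np.array([162*np.cos(np.radians(135.2-t)),162*np.sin(np.radians(135.2-t))])
t=100.3
while t>0:
    d=f(max(t-5,0))-f(t); print(round(t,1),np.round([d[0],-d[1]],1),end='; '); t-=5
E
```

```text
t 52.73 p [645.7 -57.  231.8] F [ 1.8 -4.5 -1.6] w 29.9 q [-0.26  0.63  1.43 -0.    1.08  0.83]
yaw -62.59 turn [ 0.2  -0.06  0.01]
shift now-axes [ 0.4 -1.9 -0.2] after-turn [ 0.4 -1.9 -0.2]
100.3 [ -8.6 -11.2]; 95.3 [ -9.5 -10.4]; 90.3 [-10.4  -9.6]; 85.3 [-11.2  -8.6]; 80.3 [-11.9  -7.6]; 75.3 [-12.5  -6.5]; 70.3 [-13.   -5.4]; 65.3 [-13.5  -4.3]; 60.3 [-13.8  -3.1]; 55.3 [-14.   -1.9]; 50.3 [-14.1  -0.6]; 45.3 [-14.1   0.6]; 40.3 [-14.    1.8]; 35.3 [-13.8   3. ]; 30.3 [-13.5   4.2]; 25.3 [-13.1   5.4]; 20.3 [-12.5   6.5]; 15.3 [-11.9   7.6]; 10.3 [-11.2   8.6]; 5.3 [-10.4   9.5]; 0.3 [-0.6  0.6];
```

>>> {"fn": "send_rows", "kwargs": {"deltas": "-8.6 0 -11.2 0 0 0 0.25;-9.5 0 -10.4 0 0 0 0.25;-10.4 0 -9.6 0 0 0 0.25;-11.2 0 -8.6 0 0 0 0.25;-11.9 0 -7.6 0 0 0 0.25;-12.5 0 -6.5 0 0 0 0.25;-13 0 -5.4 0 0 0 0.25;-13.5 0 -4.3 0 0 0 0.25;-13.8 0 -3.1 0 0 0 0.25;-14 0 -1.9 0 0 0 0.25"}}

```text
time: 53.98
position: [0.5407, -0.1113, 0.3008]
tool_rot: [0.972, 0.237, 0.002, 0.002]
ft_force: [3.5, -5.5, -1.9]
grip_width: 0.0299
grip_force: 15.0
```

>>> {"fn": "send_rows", "kwargs": {"deltas": "-14.1 0 -0.6 0 0 0 0.25;-14.1 0 0.6 0 0 0 0.25;-14 0 1.8 0 0 0 0.25;-13.8 0 3 0 0 0 0.25;-13.5 0 4.2 0 0 0 0.25;0 0 0 0 0 0 0.25"}}

```text
time: 54.72
position: [0.4781, -0.1437, 0.2915]
tool_rot: [0.972, 0.237, 0.001, 0.002]
ft_force: [1.7, -5.9, 1.3]
grip_width: 0.0297
grip_force: 15.0
```

```bash
python3 - <<'E'
from h import *
to(case(-.052,-.001,.2545),117.4)
E
```

```text
t 54.73 p [ 478.1 -143.7  291.5] F [ 1.7 -5.9  1.3] w 29.7 q [-0.52  0.36  1.74 -0.    1.03  0.58]
yaw -62.63 turn [ 0.21 -0.04 -0.03]
shift now-axes [-58.9  -0.8  37. ] after-turn [-58.8  -0.7  37. ]
```

>>> {"fn": "send_rows", "kwargs": {"deltas": "-13.1 0 5.4 0 0 0 0.25;-12.5 0 6.5 0 0 0 0.25;-11.9 0 7.6 0 0 0 0.25;-11.2 0 8.6 0 0 0 0.25;-10.4 0 9.5 0 0 0 0.25;0 0 0 0 0 0 0.25;0 0 0 0 0 0 0.25"}}

```text
time: 55.6
position: [0.4257, -0.1708, 0.2534]
tool_rot: [0.972, 0.237, 0.001, 0.002]
ft_force: [1.8, -6.6, -0.6]
grip_width: 0.0298
grip_force: 15.0
```

>>> {"fn": "send_rows", "kwargs": {"deltas": "0 0 0 0 0 0 0.5;0 0 0 0 0 0 0.5;0 0 0 0 0 0 0.5;0 0 -15 0 0 0 0.5;0 0 -40 0 0 0 0.5;0 0 -50 0 0 0 0.5;-20 0 -20 0 0 0 0.5;0 0 0 0 0 0 0.5"}}

```text
time: 56.6
position: [0.4075, -0.1784, 0.3796]
tool_rot: [0.972, 0.236, 0.001, 0.001]
ft_force: [-0.4, -0.5, -0.2]
grip_width: 0.0435
grip_force: 0.0
```

```bash
python3 meas.py -.045 0 | grep flap; python3 - <<'E'
from h import *
to()
c=cam('side');W=cloud(c);I=c['image'].astype(int);r,g,b=I[...,0],I[...,1],I[...,2];Z=W[...,2]
a=(W[...,:2]-CC)@cx_;bb=(W[...,:2]-CC)@cy_
for lo,hi in ((-.06,-.03),(-.02,.02),(.03,.06)):
    k=(a>lo)&(a<hi)&(bb>.05)&(bb<.11)&(Z>.1); print('lid z',lo,np.median(Z[k]),k.sum())
k=(abs(a+.05)<.02)&(abs(bb)<.03)&(Z>.185)&(Z<.23);print('knob',k.sum(),np.percentile(Z[k],95))
A=(W[...,:2]-RC)@rx;B=(W[...,:2]-RC)@ry
for n,m,b0 in (('red',(r>g+60)&(r>b+60),-.075),('blue',b>r+50,0),('yel',(r>b+60)&(g>b+50),.075)):
    k=m&(A>-.07)&(A<-.012)&(abs(B-b0)<.03)&(Z>.165)&(Z<.22); print(n,k.sum(),np.round([np.median(A[k]),np.median(B[k])-b0,np.percentile(Z[k],97)],4))
for t in ('flask_center','wash_bottle_center'): print(t,[(np.round(d['box']),round(d['p'],2)) for d in robot.find_in('side',t)][:2])
E
```

```text
flap red 41 -0.077
flap blue 46 -0.077
flap yel 50 -0.077
t 56.65 p [ 407.4 -178.   378.3] F [0.5 0.1 0.1] w 43.5 q [-0.66  0.17  1.74  0.    1.23  0.43]
yaw -62.63 turn [-0.01 -0.04 -0.  ]
lid z -0.06 0.6092882542093088 1390
lid z -0.02 0.17516988959969498 228
lid z 0.03 0.17436084453404924 177
knob 65 0.20755008736865088
red 117 [-0.0475  0.0045  0.2108]
blue 134 [-0.0482  0.0025  0.2109]
yel 147 [-0.0484  0.0029  0.212 ]
flask_center [(array([299., 148., 319., 188.]), 0.68)]
wash_bottle_center [(array([153., 243., 170., 288.]), 0.69), (array([334., 138., 338., 171.]), 0.68)]
```

```bash
python3 -c "
from rig import robot
print(robot.hand_in())"
```

```text
the job is handed in; nothing more can be done
None
```

I handed the job in at about 57 s; the hand-in returned no verdict. By camera, all three hangers hang on their own pegs with the flaps straight down and the lid is shut. The tape was flat on the deck before I shut the lid over it. The flask and wash bottle showed up in the last picture where they stood.

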